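Rack a batch of fired tiles for dispatch and scan the rack out

TASK

Move every tile standing in the wooden peg rack into the grey spring-clip transit rack, one upright in each slot you use, and press each down until it stands fully home on the rack's base. Then, to book the loaded rack out, pick up the hand scanner, point it squarely at the middle of the rack's barcode label from about a hand's width (10 cm) away and hold it still for a good second, then lay it back down on its side on its rubber pad, as it lay, near the middle. Leave the other things on the bench where they are.

Things in the scene. Friction and masses are not known exactly. Their poses are not given: they have to be found in the camera images.
- tile1: terracotta tile of the batch, 150 mm long (its y axis), 100 mm high (z), 14 mm thick (x), 0.4 kg, both faces alike, edges rounded 3 mm; at first it stands on a long edge between the dowels of the peg rack, leaning up to 0.07 rad. Three or four of the five are present. Origin: centre of its underside
- tile2: terracotta tile of the batch, 150 mm long (its y axis), 100 mm high (z), 14 mm thick (x), 0.4 kg, both faces alike, edges rounded 3 mm; at first it stands on a long edge between the dowels of the peg rack, leaning up to 0.07 rad. Three or four of the five are present. Origin: centre of its underside
- tile3: terracotta tile of the batch, 150 mm long (its y axis), 100 mm high (z), 14 mm thick (x), 0.4 kg, both faces alike, edges rounded 3 mm; at first it stands on a long edge between the dowels of the peg rack, leaning up to 0.07 rad. Three or four of the five are present. Origin: centre of its underside
- tile4: terracotta tile of the batch, 150 mm long (its y axis), 100 mm high (z), 14 mm thick (x), 0.4 kg, both faces alike, edges rounded 3 mm; at first it stands on a long edge between the dowels of the peg rack, leaning up to 0.07 rad. Three or four of the five are present. Origin: centre of its underside
- tile5: terracotta tile of the batch, 150 mm long (its y axis), 100 mm high (z), 14 mm thick (x), 0.4 kg, both faces alike, edges rounded 3 mm; at first it stands on a long edge between the dowels of the peg rack, leaning up to 0.07 rad. Three or four of the five are present. Origin: centre of its underside
- rack: grey steel transit rack fixed to the bench, 290 mm (x) by 196 mm (y), origin at the centre of its underside, z up. Base plate 15 mm thick, top = floor for the tiles. Five slots along x, at -104, -52, 0, 52, 104 mm; a tile stands in each on a long edge along the rack's y. Side rails 158 mm apart inside take the tile's ends, with flared lips up to 79 mm above the bench; corner posts up to 115 mm
- clips (a point): middle line of the rack at the height of the clip noses, 50 mm above the bench. In every slot, 50 mm either side of this line, a fixed black backstop (face 7 mm to +x of the slot's middle) faces a hinged spring clip on the -x side. Its nose leaves a 10 mm gap at rest; above, both flare to a mouth 31 mm wide, 75 mm up. Pushing a tile past the noses takes about 20 N, then 10 N
- label: barcode label, 80 x 50 mm, black bars on white paper, on a sloping holder on the rack's -y side; origin at the centre of its face, 48 mm above the bench, 108 mm from the rack's middle line; its x axis runs along the rack's x, its z axis points straight out of the face, that is along the rack's -y, tipped up 15 degrees
- peg_rack: wooden drying rack fixed to the bench, 287 mm (x) by 190 mm (y), origin at the centre of its underside. Five places 52 mm apart along its x (at -104 to 104 mm) with pairs of 10 mm dowels 50 mm either side of its middle line, up to 56 mm above the bench, 17 mm apart; tiles stand 12 mm above the bench with their length along its y
- pad: black rubber pad, 190 mm (x) by 150 mm (y), 4 mm thick, fixed to the bench, origin at the centre of its underside
- scanner: pistol-shaped hand scanner lying on its side, 0.22 kg. Barrel 130 mm long (x from -75 to +55 mm), 46 mm wide (y), 40 mm high as it lies (z); origin on the underside below the barrel's middle line, a good grasp place. The handle, 34 mm wide, leaves the barrel's rear (x -35 to -90 mm) towards -y, out to 110 mm from the middle line. The beam leaves along +x
- scanner_window (a point): middle of the scanner's front window, 55 mm ahead of its origin and 20 mm above its underside; x points along the beam
- scanner_mid (a point): middle of the scanner's outline as it lies, on its underside, 20 mm behind and 40 mm to -y of its origin
- discs: bystander: stack of three white round test tiles, 84 mm across, 27 mm high; origin at its underside (leave it alone)
- jar: bystander: glaze jar, 72 mm across, 90 mm high; origin at its underside (leave it alone)
- jar2: bystander: second glaze jar, 72 mm across, 90 mm high; origin at its underside (leave it alone)
- cup: bystander: white cup, 80 mm across, 100 mm high; origin at its underside (leave it alone)
- mallet: bystander: hammer lying on the bench, handle to its -x; origin at its underside (leave it alone)
- sample: bystander: square 100 x 100 x 14 mm tile lying flat, not part of the batch; origin at its underside (leave it alone)
- brush: bystander: brush lying on the bench; origin at its underside (leave it alone)
Mind the look-alikes: they are no part of the job. Leave any purple look-alike of the tile2 alone.

How it is judged:
By the outcome, as a careful person would: the job done as asked, in the order asked, and still so for the second after the job is handed in, with the robot touching nothing.
Of tile1, tile2, tile3, tile4, tile5 only 3 to 4 are there at a start; the rules pass over those that are not, and their reading is None.
At some moment in a run one of scanner may be knocked a few centimetres aside while the robot is not near it.
It also fails if it takes over 210 s, if anything falls off the work surface, if the arm or the gripper's body presses on something with over 40 N, if the wrist force passes 120 N, or if a joint passes its speed limit or range.

ROBOT

A 6-joint arm with a two-finger parallel gripper is mounted at the origin on the work surface. World frame = base frame: x ahead of the robot, y to its left, z up, the work surface at z = 0. Lengths are in mm, angles in rad, forces in N, time in s.
With the tool pointing down it reaches from about 275 to 750 mm from the base axis. Payload 10.2 kg.
Tool frame: the origin (TCP) lies at the very end of the fingers, on their centre line; the grasp point (between the pads) lies ctrl.grip_depth behind it (ctrl.grip_depth is the distance from the TCP to the grasp point, in mm); z points along the fingers, y is the direction in which the jaws open and shut (so a half turn about z gives the same grasp; the last joint's range is limited). The gripper opens to 85 mm and grips with 20 to 120 N. Pads are 22 mm wide; open, the fingers measure 114 mm over their backs; the gripper's body (76 mm by 85 mm) begins 54 mm behind the grasp point. The pads swing forward as they close: fully open they stand 13 mm farther back than shut.
Start: joints at [1.116, 0.313, 1.498, -0, 1.331, -0.223], TCP at [120.621, 510.961, 210.794] pointing down, gripper open.
Joint ranges: [-2.94, 2.94], [-0.97, 2.17], [0.19, 2.56], [-1.23, 4.37], [0.02, 3.11], [-2.88, 2.88]. Speed limits (rad/s): [2.39, 2.39, 3.01, 3.14, 3.14, 3.14].

INTERFACE

Orientations are given as a unit quaternion [w, x, y, z].
In Python, from rig import telemetry, eyes, ctrl, nets gives the robot as it stands. The module is installed in compiled form; this text tells all that it offers.
- The arm moves only by the tool drive_tool, never from a script. Its argument "series" is text: rows parted by semicolons, each of 7 numbers parted by spaces: the shift along the tool's x, y, z normalised to -1 to 1, where 1 is 0.12 m, then the turn, a rotation vector about the tool's x, y, z normalised to -1 to 1, where 1 is 0.5 rad, then the opening, from 0 (shut) to 1 (fully open). In form: tx ty tz wx wy wz hand; .... A call has 1 to 20 rows; each row is the pose to reach, as a shift and turn from the pose measured when the call began, along the tool's axes at that moment; what a row does not reach only later rows make up. A row lasts 1/10 s, in which the tool goes at most 50 mm and 8.59 degrees, less where a joint would pass 70% of its speed; a pose out of reach is approached as far as the arm can. A call with a number of a shift or a turn outside -1 to 1 is refused whole. A call with a gripper value outside its range is refused whole. The fingers move at their own pace and stop on an object; "newtons" is the grip in N (left out, the last holds). Time passes only in rows, so rows that repeat a pose let the fingers close. It gives the time, the measured TCP pose, the force and the opening at its end, in the units of the state.
- telemetry.sense(): the state, without advancing time (a new reading comes with each control period).
- eyes.capture(name): name is "side" or "top" or "wrist"; returns a dict with "frame" (420x560x3 uint8, red, green, blue), "fx", "fy", "cx", "cy" (pixels), "D" ([k1, k2, p1, p2, k3] as OpenCV has them; the pictures are not rectified), "view" (4x4, takes a point from world to camera coordinates). Camera axes: x right, y up, looking along -z (the intrinsics and any distortion apply to the point x, -y, -z); pixel columns grow to the right and rows downward; lengths in mm; the calibration is good to about 2 mm. A picture is of the moment at which its call begins. There is no depth.
- ctrl.finish_job(): hands the job in, once; it reports no verdict.
Trained networks look in a picture, given as the dict that the camera call returned (one of the last four; its "shot" number tells which), for a name from the list of things; names that differ only in an ending like _2 or _b are one class to them, and where a whole thing is asked for, a point or a joint stands for the part that bears it (a point fixed in the world has none). Each returns a list of dicts, best first, with "confidence" (0 to 1); they miss things now and then, are a little off and sometimes report something else, mostly with a low value. They report only what shows in the picture. A call takes as long as a camera call. They do not tell look-alikes from the thing itself.
- nets.spot_in(name, picture): "rect" ([left, top, right, bottom] in pixels, round what is visible of it).
The state is a dict: "time_s": time; "joints": joint angles; "dq": joint speeds; "tau": joint torques, N m; "eef_pos": TCP position; "ee_rot": TCP orientation; "force": force on the tool from outside, world axes, zero at the start; "wrist_torque": the same for the moment, N m; "grip_width": opening from 0.0 (shut) to 1.0 (fully open).
Only numpy, scipy, OpenCV 4.12 (cv2) and the standard library are available. Lean on these libraries where they do the work, as an engineer would, in place of code of your own. Each camera call takes 0.05 s, during which the arm holds its last target. There are 200 camera calls.

## Working session

There is one attempt and no reset: what is moved stays moved. The work goes in short steps, Python scripts to look and compute and a tool call to move; the robot and the scene stay as the last step left them, time stands still between calls to the robot, and variables do not carry over. Pictures are saved under pics/ and viewed, about 12 in all and at most 16, crops included, and the job is handed in when it is done.

Besides the shell and the picture viewer there is one more tool, called after "Emit:" in YAML: its name, and indented under it one key for each argument. drive_tool: Moves the arm, as the interface text tells. Scaled input: -1 to 1 covers 0.12 m each way for a shift and 0.5 rad each way for a turn. Its arguments: {"type":"object","properties":{"series":{"type":"string"},"newtons":{"type":"number"}},"required":["series"]}

```bash
ls; mkdir -p pics; cat > h.py <<'E'
import numpy as np, cv2, json
from rig import telemetry, eyes, ctrl, nets
from scipy.spatial.transform import Rotation as R
def K(p): return np.array([[p['fx'],0,p['cx']],[0,p['fy'],p['cy']],[0,0,1.]])
F=np.diag([1,-1,-1.])
def proj(p,pts):
    V=np.array(p['view']); P=np.atleast_2d(pts).astype(float)
    c=(P@V[:3,:3].T+V[:3,3])@F
    return cv2.projectPoints(c.reshape(-1,1,3),np.zeros(3),np.zeros(3),K(p),np.array(p['D'],float))[0].reshape(-1,2)
def unproj(p,uv,z):
    V=np.array(p['view']); uv=np.atleast_2d(uv).astype(float)
    n=cv2.undistortPoints(uv.reshape(-1,1,2),K(p),np.array(p['D'],float)).reshape(-1,2)
    d=(np.c_[n,np.ones(len(n))]@F)@V[:3,:3]
    o=-V[:3,:3].T@V[:3,3]
    return o+d*((z-o[2])/d[:,2])[:,None]
def save(p,name,crop=None,s=1):
    im=p['frame'][...,::-1]
    if crop: im=im[crop[1]:crop[3],crop[0]:crop[2]]
    cv2.imwrite('pics/'+name,cv2.resize(im,None,fx=s,fy=s,interpolation=cv2.INTER_CUBIC))
def pose():
    s=telemetry.sense(); q=s['ee_rot']; return np.array(s['eef_pos']),R.from_quat([q[1],q[2],q[3],q[0]])
def Rdown(yaw): # tool z down, tool y (jaw) along world angle yaw
    y=np.array([np.cos(yaw),np.sin(yaw),0]); z=np.array([0,0,-1.]); return R.from_matrix(np.c_[np.cross(y,z),y,z])
def rel(tp,tR):
    p,r=pose(); d=r.inv().apply(np.array(tp)-p)/120; w=(r.inv()*tR).as_rotvec()/0.5
    return np.round(d,3),np.round(w,3)
E
python3 - <<'E'
from h import *
s=telemetry.sense(); print(s, ctrl.grip_depth)
for n in ['top','side']:
    p=eyes.capture(n); save(p,n+'0.png',s=1.4)
    print(n,p['fx'],p['D'],np.round(p['view'],3).tolist())
    for o in ['tile1','rack','peg_rack','label','pad','scanner','scanner_window','discs','jar','cup','mallet','sample','brush']:
        print(o,[(np.round(d['rect']).astype(int).tolist(),round(d['confidence'],2)) for d in nets.spot_in(o,p)[:6]])
E
```

```text
pics
{'time_s': 0.0, 'joints': array([ 1.11557368e+00,  3.13455261e-01,  1.49844474e+00,  1.15761011e-05,
        1.33103836e+00, -2.23406546e-01]), 'dq': array([-0.00052921,  0.00030366,  0.00068833, -0.00205799,  0.00111739,
       -0.00154242]), 'tau': array([ 1.96309537e-05, -4.12260854e+01, -2.59750772e+01, -6.38186020e-05,
        3.99119861e-03, -1.07231114e-05]), 'eef_pos': array([120.49521271, 510.68163631, 210.22953457]), 'ee_rot': array([-2.29254628e-04,  1.15650037e-01,  9.93289795e-01, -6.32619651e-04]), 'force': array([-0.28776676,  0.32380142, -0.19292548]), 'wrist_torque': array([-0.02556589, -0.01886066,  0.02453117]), 'grip_width': 1.0005240323410522} 18.700000000000003
top 423.4377765417712 [-0.07008593  0.          0.          0.          0.        ] [[-0.018, -1.0, 0.004, 23.144], [0.992, -0.018, 0.129, -544.276], [-0.128, 0.006, 0.992, -1438.673], [0.0, 0.0, 0.0, 1.0]]
tile1 [([422, 152, 435, 200], 0.92), ([349, 196, 400, 209], 0.87), ([355, 227, 399, 237], 0.66), ([358, 258, 408, 269], 0.53), ([342, 192, 402, 280], 0.17)]
rack [([160, 181, 235, 276], 0.94), ([2
[... 857 characters left out ...]
0.74), ([238, 281, 267, 340], 0.67), ([354, 320, 415, 352], 0.59)]
rack [([186, 130, 280, 208], 0.97)]
peg_rack []
label [([188, 129, 278, 205], 0.59), ([230, 173, 255, 196], 0.58), ([343, 220, 364, 255], 0.31), ([228, 214, 266, 258], 0.27)]
pad [([221, 217, 285, 260], 0.94)]
scanner [([224, 214, 268, 257], 0.96)]
scanner_window [([227, 211, 267, 259], 0.71), ([290, 146, 310, 177], 0.33)]
discs [([303, 206, 326, 226], 0.81), ([288, 146, 311, 179], 0.73)]
jar [([345, 218, 366, 253], 0.93), ([336, 194, 357, 224], 0.62)]
cup [([320, 160, 337, 196], 0.82)]
mallet [([173, 131, 239, 152], 0.62)]
sample [([346, 272, 386, 301], 0.66), ([337, 193, 356, 224], 0.21)]
brush [([288, 146, 312, 179], 0.7)]
```

View pics/top0.png

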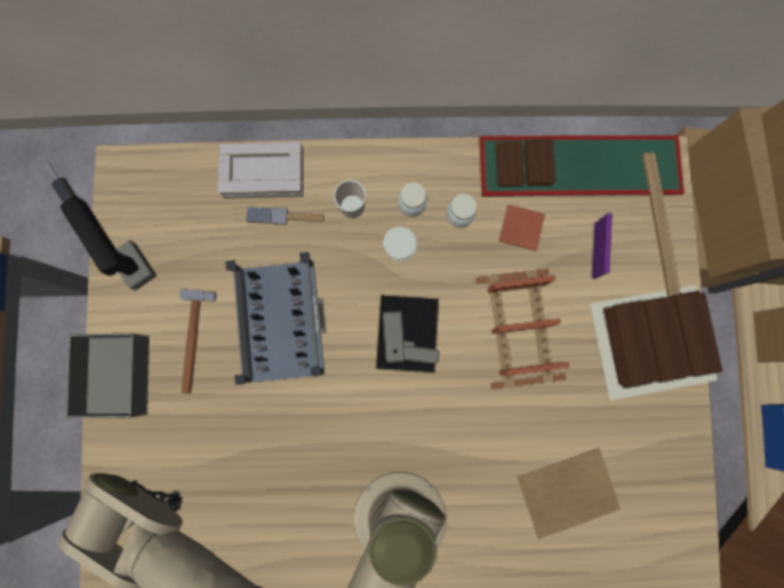

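View pics/side0.png

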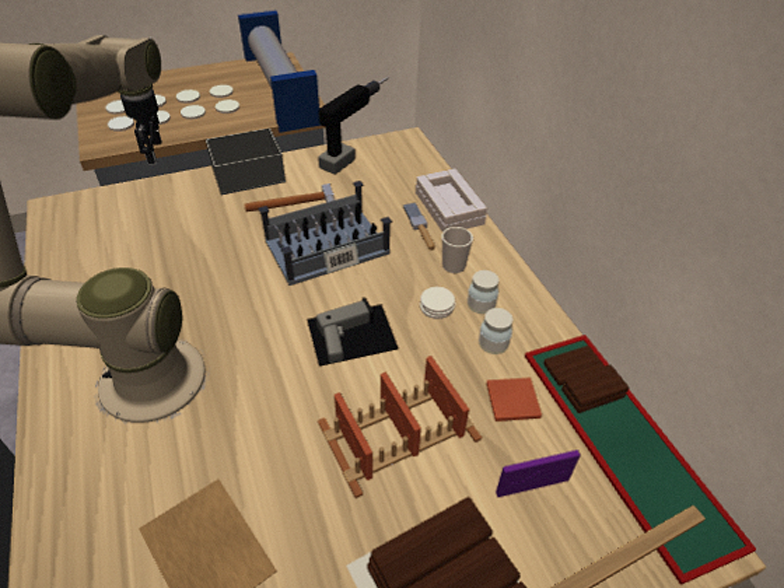

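Three terracotta tiles stand in the peg rack, at top-image pixels (520,282), (525,326) and (533,369). The purple one at (601,246) is a decoy standing on the bench, and the flat sample is at (522,227). The scanner lies on its pad with the beam towards +x and the handle towards -y. The label is on the transit rack's right side, so rack x is roughly world x.

```bash
python3 - <<'E'
from h import *
p=eyes.capture('top')
f=lambda n,uv,z: print(n,np.round(unproj(p,np.array(uv)/1.4,z)[:,:2]).tolist())
f('posts',[(232,266),(305,258),(318,372),(241,380)],115)
f('tileends',[(490,288),(553,278),(494,331),(560,322),(503,374),(568,366)],112)
f('pad',[(383,296),(439,298),(436,372),(378,370)],4)
f('scanner barrel',[(384,312),(402,312),(390,362),(406,362),(437,356)],38)
f('label',[(320,316)],55)
f('jar,jar2,cup,discs',[(412,188),(462,204),(350,188),(400,242)],90)
E
```

```text
posts [[612.0, 390.0], [628.0, 216.0], [359.0, 186.0], [343.0, 365.0]]
tileends [[549.0, -221.0], [570.0, -373.0], [447.0, -226.0], [465.0, -384.0], [346.0, -243.0], [361.0, -397.0]]
pad [[548.0, 33.0], [541.0, -109.0], [354.0, -96.0], [362.0, 49.0]]
scanner barrel [[504.0, 31.0], [503.0, -13.0], [381.0, 19.0], [380.0, -21.0], [393.0, -97.0]]
label [[495.0, 188.0]]
jar,jar2,cup,discs [[803.0, -43.0], [761.0, -165.0], [806.0, 109.0], [668.0, -11.0]]
```

Emit:
drive_tool:
  series: "-0.98 -0.11 -0.5 0 0 0.82 1;-0.98 -0.11 -0.5 0 0 0.82 1;-0.98 -0.11 -0.5 0 0 0.82 1;-0.98 -0.11 -0.5 0 0 0.82 1;-0.98 -0.11 -0.5 0 0 0.82 1"

```text
time_s: 1.95
eef_pos: [232.0, 471.0, 270.5]
ee_rot: [-0.0, 0.315, 0.949, -0.0]
force: [0.7, -0.0, 0.1]
grip_width: 1.0
```

Emit:
drive_tool:
  series: "-0.98 -0.14 -0.5 0 0 0.82 1;-0.98 -0.14 -0.5 0 0 0.82 1;-0.98 -0.14 -0.5 0 0 0.82 1;-0.98 -0.14 -0.5 0 0 0.82 1;-0.98 -0.14 -0.5 0 0 0.82 1"

```text
time_s: 2.45
eef_pos: [315.4, 387.6, 329.8]
ee_rot: [-0.001, 0.501, 0.866, -0.001]
force: [-0.4, -0.1, -0.9]
grip_width: 0.997
```

Emit:
drive_tool:
  series: "-0.97 -0.17 0 0 0 0.82 1;-0.97 -0.17 0 0 0 0.82 1;-0.97 -0.17 0 0 0 0.82 1;-0.97 -0.17 0 0 0 0.82 1;-0.97 -0.17 0 0 0 0.82 1"

```text
time_s: 2.95
eef_pos: [354.9, 277.6, 329.2]
ee_rot: [-0.001, 0.665, 0.747, -0.001]
force: [-0.4, 0.2, -0.2]
grip_width: 1.003
```

Emit:
drive_tool:
  series: "0 1 0 0 0 0 1;0 1 0 0 0 0 1;0 1 0 0 0 0 1;0 1 0 0 0 0 1;0 1 0 0 0 0 1"

```text
time_s: 3.45
eef_pos: [473.1, 293.0, 328.1]
ee_rot: [-0.001, 0.663, 0.748, -0.002]
force: [-0.6, -0.9, -0.1]
grip_width: 0.999
```

```bash
python3 - <<'E'
from h import *
p=eyes.capture('wrist'); save(p,'w_rack.png',s=1.4); t,r=pose(); print(t,r.as_matrix().round(3).tolist())
V=np.array(p['view']); print(p['fx'],p['D'],'cam pos',-V[:3,:3].T@V[:3,3],np.round(V[:3,:3],2).tolist())
E
```

```text
[472.79965473 292.8175177  328.68721725] [[-0.12, 0.993, -0.003], [0.993, 0.12, -0.0], [0.0, -0.003, -1.0]]
295.0627702462169 [-0.00551514  0.          0.          0.          0.        ] cam pos [463.77238818 368.59788552 491.70523004] [[0.99, 0.12, -0.0], [-0.12, 0.95, -0.3], [-0.03, 0.29, 0.96]]
```

View pics/w_rack.png

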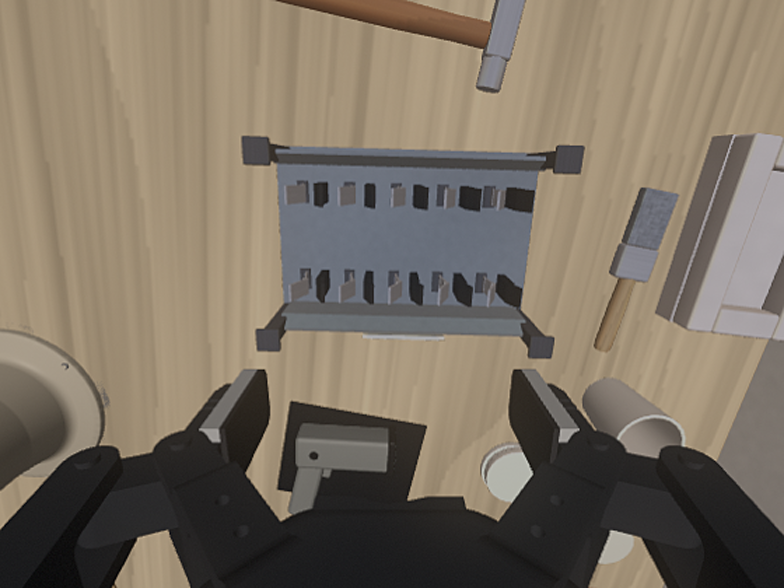

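The posts' tops are at (256,150), (568,159), (540,345) and (269,338). All five slots are empty, and the label is on the near side at (404,338).

```bash
python3 - <<'E'
from h import *
p=eyes.capture('wrist')
P=unproj(p,np.array([(256,150),(568,159),(540,345),(269,338)])/1.4,115)[:,:2]
print(P.round(1).tolist(),P.mean(0))
for a,b in[(0,1),(3,2),(3,0),(2,1)]: d=P[b]-P[a]; print(np.hypot(*d),np.arctan2(d[1],d[0]))
# base plate inner corners: front (label side) + label edge
L=unproj(p,np.array([(363,337),(444,339)])/1.4,70); print('label top edge',L.round(1).tolist())
c=P.mean(0); yaw=np.mean([np.arctan2(*(P[1]-P[0])[::-1]),np.arctan2(*(P[2]-P[3])[::-1])])
def W(x,y,z,c=c,yaw=yaw): return [c[0]+x*np.cos(yaw)-y*np.sin(yaw),c[1]+x*np.sin(yaw)+y*np.cos(yaw),z]
im=p['frame'].copy()
pts=[W(x,y,z) for x in(-145,145) for y in (-98,98) for z in (15,)]+[W(s+7,y,50) for s in(-104,-52,0,52,104) for y in(-50,50)]+[W(s,y,15) for s in(-104,-52,0,52,104) for y in(-75,75)]
im=cv2.resize(im,None,fx=2,fy=2,interpolation=cv2.INTER_CUBIC)
for u in proj(p,pts): cv2.circle(im,tuple(int(round(v*2)) for v in u),3,(255,0,0),1)
cv2.imwrite('pics/w_rack2.png',im[160:560,280:900,::-1])
E
```

```text
[[346.4, 368.9], [615.6, 393.9], [631.2, 219.1], [363.7, 194.0]] [489.21077769 293.96261414]
270.2910944181768 0.09262320224371759
268.7011021375821 0.09341213769947963
175.6993218788832 1.669159535655059
175.48540331047317 1.6601054799811632
label top edge [[455.0, 187.1, 70.0], [544.2, 195.5, 70.0]]
```

View pics/w_rack2.png

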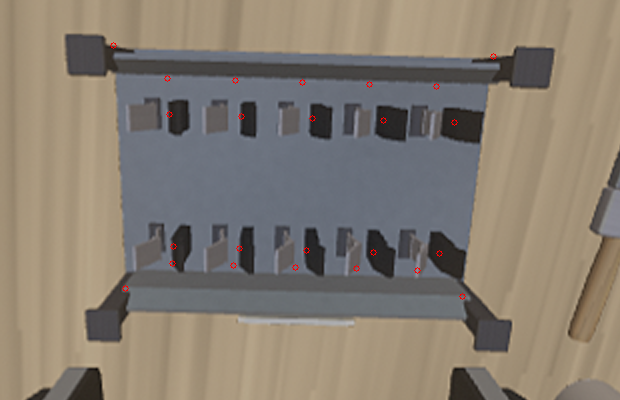

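Emit:
drive_tool:
  series: "-1 -0.14 0 0 0 0 1;-1 -0.14 0 0 0 0 1;-1 -0.14 0 0 0 0 1;-1 -0.14 0 0 0 0 1"

```text
time_s: 3.95
eef_pos: [469.7, 170.0, 329.9]
ee_rot: [-0.0, 0.664, 0.747, -0.001]
force: [-0.6, 1.1, 0.5]
grip_width: 1.0
```

Emit:
drive_tool:
  series: "-1 -0.14 0 0 0 0 1;-1 -0.14 0 0 0 0 1;-1 -0.14 0 0 0 0 1;-1 -0.14 0 0 0 0 1"

```text
time_s: 4.35
eef_pos: [466.8, 47.9, 330.3]
ee_rot: [-0.0, 0.665, 0.747, -0.0]
force: [0.2, 0.4, 0.4]
grip_width: 1.002
```

Emit:
drive_tool:
  series: "-1 -0.14 0 0 0 0 1;-1 -0.14 0 0 0 0 1;-1 -0.14 0 0 0 0 1;-1 -0.14 0 0 0 0 1"

```text
time_s: 4.75
eef_pos: [464.2, -73.7, 330.3]
ee_rot: [-0.0, 0.665, 0.746, -0.0]
force: [0.3, 0.5, -0.3]
grip_width: 1.003
```

Emit:
drive_tool:
  series: "-1 -0.14 0 0 0 0 1;-1 -0.14 0 0 0 0 1;-1 -0.14 0 0 0 0 1;-1 -0.14 0 0 0 0 1"

```text
time_s: 5.15
eef_pos: [461.8, -195.0, 329.9]
ee_rot: [-0.0, 0.666, 0.746, -0.0]
force: [0.4, 0.2, -0.7]
grip_width: 0.999
```

Emit:
drive_tool:
  series: "-1 -0.14 0 0 0 0 1;-1 -0.14 0 0 0 0 1;-1 -0.14 0 0 0 0 1;-1 -0.14 0 0 0 0 1;-1 -0.14 0 0 0 0 1"

```text
time_s: 5.65
eef_pos: [459.8, -313.9, 330.1]
ee_rot: [-0.0, 0.665, 0.747, 0.0]
force: [1.1, 1.0, -0.3]
grip_width: 0.998
```

```bash
python3 - <<'E'
from h import *
p=eyes.capture('wrist'); save(p,'w_peg.png',s=1.4); t,r=pose(); print(t,r.as_matrix().round(3).tolist())
print([(np.round(np.array(d['rect'])*1.4).astype(int).tolist(),round(d['confidence'],2)) for d in nets.spot_in('tile1',p)])
E
```

```text
[ 459.74321354 -313.73083842  330.30701283] [[-0.116, 0.993, -0.0], [0.993, 0.116, 0.0], [0.0, -0.0, -1.0]]
[([465, 389, 518, 446], 0.98), ([468, 173, 517, 329], 0.92), ([270, 172, 314, 332], 0.88), ([384, 168, 403, 328], 0.82), ([334, 1, 372, 26], 0.5)]
```

View pics/w_peg.png

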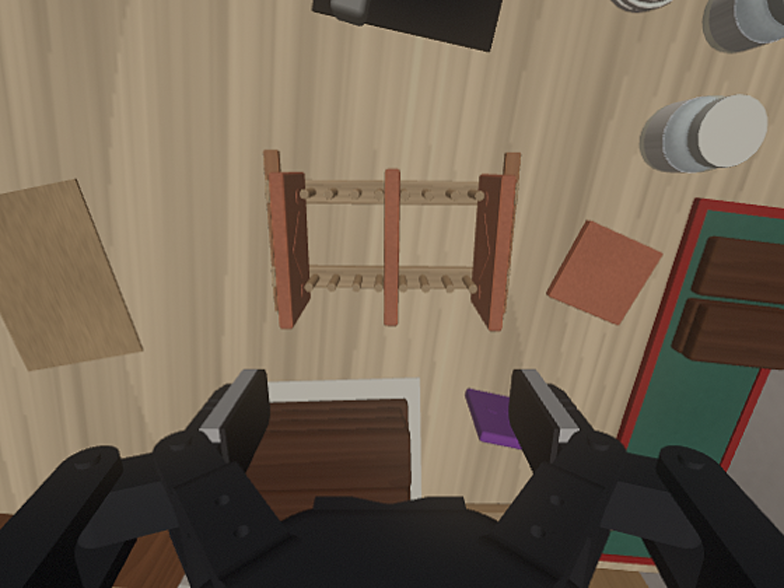

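Left tile top runs (277,173)–(287,328), middle (392,169)–(392,326), right (508,177)–(496,331). The purple decoy at (492,415) is on the bench outside the rack.

```bash
cat >> h.py <<'E'
def red(p,a):  # refine top-face ends: not used
    pass
E
python3 - <<'E'
from h import *
p=eyes.capture('wrist')
for n,a,b in [('L',(277,173.5),(286.5,328)),('M',(392,169),(391.5,326)),('R',(508.5,176.5),(496,330.5))]:
    P=unproj(p,np.array([a,b])/1.4,111); d=P[0]-P[1]
    print(n,P.mean(0).round(1)[:2],'len',np.hypot(*d[:2]).round(1),'yaw',(np.arctan2(d[1],d[0])-np.pi/2).round(3))
E
```

```text
L [ 359.  -328.4] len 147.6 yaw 0.101
M [ 461.4 -313.4] len 149.2 yaw 0.116
R [ 565.4 -306.9] len 147.7 yaw 0.118
```

Emit:
drive_tool:
  series: "0 0.01 0.5 0 0 0 1;0 0.01 0.9 0 0 0 1;0 0.01 0.9 0 0 0 1;0 0.01 0.9 0 0 0 1"

```text
time_s: 6.2
eef_pos: [460.9, -313.3, 223.1]
ee_rot: [-0.0, 0.664, 0.747, 0.0]
force: [0.1, -0.1, 1.8]
grip_width: 1.0
```

Emit:
drive_tool:
  series: "0 0 0.4 0 0 0 1;0 0 0.7 0 0 0 1;0 0 0.7 0 0 0 1;0 0 0.7 0 0 0 1"

```text
time_s: 6.6
eef_pos: [462.1, -314.2, 142.3]
ee_rot: [0.002, 0.664, 0.747, -0.0]
force: [0.7, 0.1, 1.4]
grip_width: 0.997
```

Emit:
drive_tool:
  series: "0 0 0.25 0 0 0 1;0 0 0.5 0 0 0 1;0 0 0.5 0 0 0 1;0 0 0.5 0 0 0 1"

```text
time_s: 7.0
eef_pos: [463.4, -315.5, 85.2]
ee_rot: [0.004, 0.664, 0.747, -0.0]
force: [-0.5, 0.8, 0.9]
grip_width: 1.002
```

Emit:
drive_tool:
  series: "0 0 0 0 0 0 0;0 0 0 0 0 0 0;0 0 0 0 0 0 0;0 0 0 0 0 0 0;0 0 0 0 0 0 0;0 0 0 0 0 0 0;0 0 0 0 0 0 0;0 0 0 0 0 0 0;0 0 0 0 0 0 0;0 0 0 0 0 0 0"
  newtons: 80

```text
time_s: 8.0
eef_pos: [463.6, -315.6, 85.7]
ee_rot: [0.004, 0.664, 0.747, -0.0]
force: [0.1, 1.1, 5.9]
grip_width: 0.128
```

Emit:
drive_tool:
  series: "0 0 -0.3 0 0 0 0;0 0 -0.6 0 0 0 0;0 0 -0.9 0 0 0 0;0 0 -0.9 0 0 0 0;0 0 -0.9 0 0 0 0"

```text
time_s: 8.5
eef_pos: [462.7, -314.7, 192.8]
ee_rot: [0.003, 0.664, 0.747, -0.0]
force: [0.4, -0.3, -3.1]
grip_width: 0.124
```

Emit:
drive_tool:
  series: "0.2 0.05 -0.4 0 0 0 0;0.6 0.1 -0.4 0 0 0 0;1 0.16 -0.4 0 0 0 0;1 0.16 -0.4 0 0 0 0"

```text
time_s: 8.9
eef_pos: [466.8, -188.0, 238.5]
ee_rot: [0.001, 0.663, 0.749, 0.0]
force: [-0.7, -0.1, -3.4]
grip_width: 0.127
```

Emit:
drive_tool:
  series: "0.4 0.05 0 0 0 0 0;0.8 0.1 0 0 0 0 0;1 0.16 0 0 0 0 0;1 0.16 0 0 0 0 0"

```text
time_s: 9.3
eef_pos: [470.7, -63.7, 236.5]
ee_rot: [-0.001, 0.661, 0.75, -0.0]
force: [-0.5, -0.2, -2.9]
grip_width: 0.121
```

Emit:
drive_tool:
  series: "0.4 0.05 0 0 0 0 0;0.8 0.1 0 0 0 0 0;1 0.16 0 0 0 0 0;1 0.16 0 0 0 0 0"

```text
time_s: 9.7
eef_pos: [474.3, 59.7, 234.9]
ee_rot: [-0.002, 0.66, 0.751, -0.001]
force: [-0.8, -0.1, -3.7]
grip_width: 0.126
```

Emit:
drive_tool:
  series: "0.4 0.05 0 0 0 0 0;0.8 0.1 0 0 0 0 0;1 0.16 0 0 0 0 0;1 0.16 0 0 0 0 0"

```text
time_s: 10.1
eef_pos: [477.9, 182.4, 233.3]
ee_rot: [-0.003, 0.659, 0.752, -0.002]
force: [-0.1, -1.5, -3.2]
grip_width: 0.126
```

Emit:
drive_tool:
  series: "0.4 0.05 0 0 0 0 0;0.8 0.1 0 0 0 0 0;1 0.16 0 0 0 0 0;1 0.16 0 0 0 0 0;1 0.16 0 0 0 0 0"

```text
time_s: 10.6
eef_pos: [481.6, 302.5, 232.0]
ee_rot: [-0.003, 0.659, 0.752, -0.003]
force: [-0.7, -0.1, -3.6]
grip_width: 0.126
```

```bash
python3 - <<'E'
from h import *
p=eyes.capture('wrist'); save(p,'w_hold.png',s=1.4); t,r=pose(); print(t,r.as_matrix().round(3).tolist())
c=np.array([489.2,294]);y=.093
print('rel to slot0',rel([*c,t[2]],Rdown(y)))
E
```

```text
[481.62367947 302.21684205 232.4051554 ] [[-0.129, 0.992, -0.009], [0.992, 0.129, 0.0], [0.001, -0.009, -1.0]]
rel to slot0 (array([-0.076,  0.054, -0.001]), array([-0.018, -0.002,  0.074]))
```

View pics/w_hold.png

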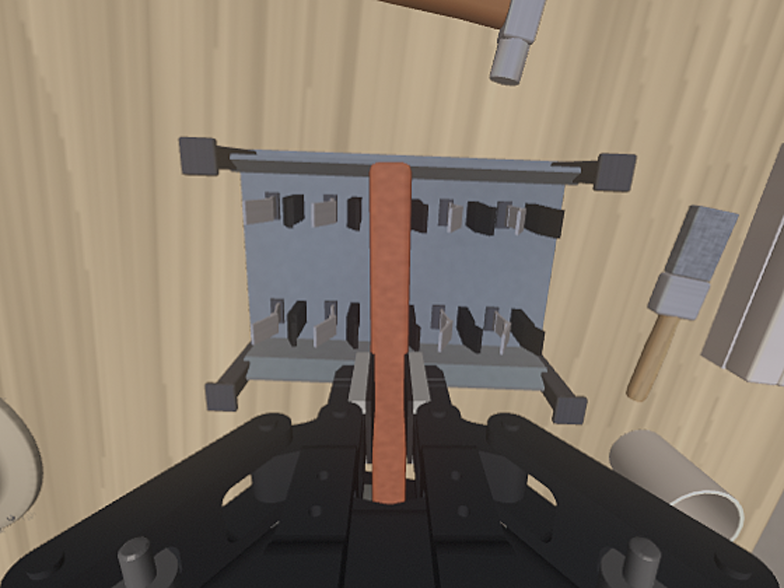

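The tile is gripped square, top ends at (391,164) and (388,502). Rack posts are at (198,156), (616,172), (569,410) and (222,397).

```bash
python3 - <<'E'
from h import *
p=eyes.capture('wrist'); t,r=pose()
T=unproj(p,np.array([(391,164),(388,502)])/1.4,t[2]+26.3); d=T[0]-T[1]
print('tile',T.mean(0),np.hypot(*d[:2]),np.arctan2(d[1],d[0])-np.pi/2,'in tool',r.inv().apply(T.mean(0)-t))
P=unproj(p,np.array([(198,156),(616,172),(569,410),(222,397)])/1.4,115)[:,:2]
print(P.round(1).tolist(),P.mean(0))
for a,b in[(0,1),(3,2),(3,0),(2,1)]: d=P[b]-P[a]; print(np.hypot(*d),np.arctan2(d[1],d[0]))
E
```

```text
tile [479.76684944 313.00348261 259.08785323] 132.41467193696081 0.12201505504312093 in tool [ 10.99205259  -0.69956001 -26.27855407]
[[346.2, 368.7], [616.7, 394.0], [631.9, 217.4], [363.7, 192.5]] [489.6216165  293.14574753]
271.697097927962 0.09328798176582535
269.42250932104685 0.09259916510073504
177.13212798985526 1.6694682954756905
177.32006391973368 1.6566345464697447
```

Emit:
drive_tool:
  series: "-0.104 0.06 0 -0.018 0 0.074 0;-0.104 0.06 0.3 -0.018 0 0.074 0;-0.104 0.06 0.55 -0.018 0 0.074 0;-0.104 0.06 0.55 -0.018 0 0.074 0;-0.104 0.06 0.55 -0.018 0 0.074 0;-0.104 0.06 0.55 -0.018 0 0.074 0"

```text
time_s: 11.3
eef_pos: [491.0, 290.6, 168.8]
ee_rot: [0.001, 0.674, 0.739, 0.002]
force: [0.2, 0.1, -3.3]
grip_width: 0.124
```

```bash
python3 - <<'E'
from h import *
t,r=pose(); print(t,rel([490.4,290.7,88],Rdown(.093)))
E
```

```text
[491.00943726 290.58263963 168.77945758] (array([ 0.   , -0.008,  0.673]), array([ 0.008, -0.004, -0.003]))
```

Emit:
drive_tool:
  series: "0 -0.008 0.15 0.008 0 0 0;0 -0.008 0.3 0.008 0 0 0;0 -0.008 0.4 0.008 0 0 0;0 -0.008 0.45 0.008 0 0 0;0 -0.008 0.45 0.008 0 0 0"

```text
time_s: 11.8
eef_pos: [490.9, 290.8, 115.8]
ee_rot: [-0.0, 0.674, 0.739, 0.002]
force: [-0.2, -0.2, -2.3]
grip_width: 0.128
```

Emit:
drive_tool:
  series: "0 0 0.06 0 0 0 0;0 0 0.12 0 0 0 0;0 0 0.18 0 0 0 0;0 0 0.22 0 0 0 0;0 0 0.22 0 0 0 0;0 0 0.22 0 0 0 0"

```text
time_s: 12.4
eef_pos: [491.0, 291.1, 89.9]
ee_rot: [-0.0, 0.674, 0.739, 0.002]
force: [-2.1, 1.2, 0.4]
grip_width: 0.129
```

```bash
python3 - <<'E'
from h import *
t,r=pose(); s=telemetry.sense(); print(t,s['force'],s['wrist_torque'],rel([490.4,290.7,88.7],Rdown(.093)))
E
```

```text
[491.04084714 291.06647573  89.94073294] [-2.10841611  1.16488032  0.42844747] [0.20498644 0.21734998 0.15056891] (array([-0.003, -0.006,  0.01 ]), array([ 0.005, -0.006, -0.003]))
```

Emit:
drive_tool:
  series: "0 0 0.03 0 0 0 0;0 0 0.05 0 0 0 0;0 0 0.07 0 0 0 0;0 0 0.07 0 0 0 0"

```text
time_s: 12.8
eef_pos: [492.0, 292.1, 88.5]
ee_rot: [0.001, 0.674, 0.739, 0.004]
force: [-20.5, -4.8, 51.7]
grip_width: 0.128
```

Emit:
drive_tool:
  series: "0 0 -0.02 0 0 0 0.6;0 0 -0.02 0 0 0 0.6;0 0 -0.02 0 0 0 0.6;0 0 -0.02 0 0 0 0.6;0 0 -0.4 0 0 0 0.8;0 0 -0.8 0 0 0 1;0 0 -1 0 0 0 1;0 0 -1 0 0 0 1"

```text
time_s: 13.6
eef_pos: [492.5, 291.9, 211.6]
ee_rot: [0.003, 0.674, 0.739, 0.007]
force: [0.3, 0.1, -0.2]
grip_width: 0.997
```

Emit:
drive_tool:
  series: "-1 0.03 0 0 0 0 1;-1 0.03 0 0 0 0 1;-1 0.03 0 0 0 0 1;-1 0.03 0 0 0 0 1"

```text
time_s: 14.0
eef_pos: [507.3, 170.3, 209.6]
ee_rot: [0.002, 0.675, 0.738, 0.006]
force: [-0.5, 0.5, 0.2]
grip_width: 1.0
```

Emit:
drive_tool:
  series: "-1 0.03 0 0 0 0 1;-1 0.03 0 0 0 0 1;-1 0.03 0 0 0 0 1;-1 0.03 0 0 0 0 1"

```text
time_s: 14.4
eef_pos: [521.6, 49.5, 207.7]
ee_rot: [0.001, 0.676, 0.737, 0.006]
force: [0.1, 1.1, -0.1]
grip_width: 0.995
```

Emit:
drive_tool:
  series: "-1 0.03 0 0 0 0 1;-1 0.03 0 0 0 0 1;-1 0.03 0 0 0 0 1;-1 0.03 0 0 0 0 1"

```text
time_s: 14.8
eef_pos: [535.6, -70.6, 205.9]
ee_rot: [0.0, 0.677, 0.736, 0.005]
force: [-0.6, 0.4, 0.1]
grip_width: 0.999
```

Emit:
drive_tool:
  series: "-1 0.03 0 0 0 0 1;-1 0.03 0 0 0 0 1;-1 0.03 0 0 0 0 1;-1 0.03 0 0 0 0 1"

```text
time_s: 15.2
eef_pos: [549.6, -190.1, 204.1]
ee_rot: [-0.0, 0.677, 0.736, 0.005]
force: [0.2, -0.4, -0.0]
grip_width: 0.999
```

Emit:
drive_tool:
  series: "-1 0.03 0 0 0 -0.03 1;-1 0.03 0 0 0 -0.03 1;-1 0.03 0 0 0 -0.03 1;-1 0.03 0 0 0 -0.03 1;-1 0.03 0 0 0 -0.03 1"

```text
time_s: 15.7
eef_pos: [563.7, -306.9, 203.0]
ee_rot: [-0.001, 0.671, 0.741, 0.006]
force: [0.7, -0.6, 0.8]
grip_width: 0.994
```

```bash
python3 - <<'E'
from h import *
t,r=pose(); print(t,rel([565.4,-306.9,84],Rdown(.113)))
p=eyes.capture('top'); 
print([(np.round(d['rect']).astype(int).tolist(),round(d['confidence'],2)) for d in nets.spot_in('tile1',p)],[(np.round(d['rect']).astype(int).tolist(),round(d['confidence'],2)) for d in nets.spot_in('scanner',p)])
E
```

```text
[ 563.69852336 -306.92145663  202.95646356] (array([-0.01 ,  0.007,  0.991]), array([ 0.014, -0.017, -0.028]))
[([172, 222, 223, 234], 0.69), ([380, 259, 408, 267], 0.65), ([422, 152, 434, 176], 0.49)] [([273, 221, 314, 260], 0.78), ([272, 162, 299, 188], 0.39), ([317, 135, 338, 162], 0.21)]
```

Emit:
drive_tool:
  series: "-0.01 0.007 0 0.014 -0.017 -0.028 1;-0.01 0.007 0.3 0.014 -0.017 -0.028 1;-0.01 0.007 0.7 0.014 -0.017 -0.028 1;-0.01 0.007 0.98 0.014 -0.017 -0.028 1;-0.01 0.007 0.98 0.014 -0.017 -0.028 1;-0.01 0.007 0.98 0.014 -0.017 -0.028 1"

```text
time_s: 16.45
eef_pos: [566.0, -307.3, 87.4]
ee_rot: [0.001, 0.665, 0.746, -0.0]
force: [0.6, -0.5, 0.2]
grip_width: 0.999
```

Emit:
drive_tool:
  series: "0 0 0 0 0 0 0;0 0 0 0 0 0 0;0 0 0 0 0 0 0;0 0 0 0 0 0 0;0 0 0 0 0 0 0;0 0 0 0 0 0 0;0 0 0 0 0 0 0;0 0 0 0 0 0 0;0 0 0 0 0 0 0;0 0 0 0 0 0 0"
  newtons: 80

```text
time_s: 17.45
eef_pos: [566.2, -307.4, 88.0]
ee_rot: [0.002, 0.665, 0.746, -0.0]
force: [-0.8, 1.6, 5.6]
grip_width: 0.119
```

Emit:
drive_tool:
  series: "0 0 -0.3 0 0 0 0;0 0 -0.6 0 0 0 0;0 0 -0.9 0 0 0 0;0 0 -1 0 0 0 0;0 0 -1 0 0 0 0"

```text
time_s: 17.95
eef_pos: [566.1, -307.3, 208.3]
ee_rot: [0.002, 0.665, 0.746, -0.0]
force: [0.7, 0.0, -4.6]
grip_width: 0.117
```

```bash
python3 - <<'E'
from h import *
t,r=pose(); print(t,rel([592.9+.4,303.2-2.8,t[2]+20],Rdown(.093)))
p=eyes.capture('wrist'); save(p,'w_hold2.png',s=1.0)
E
```

```text
[ 566.07829483 -307.29499981  208.3164087 ] (array([ 5.004,  0.805, -0.183]), array([0.006, 0.007, 0.043]))
```

View pics/w_hold2.png

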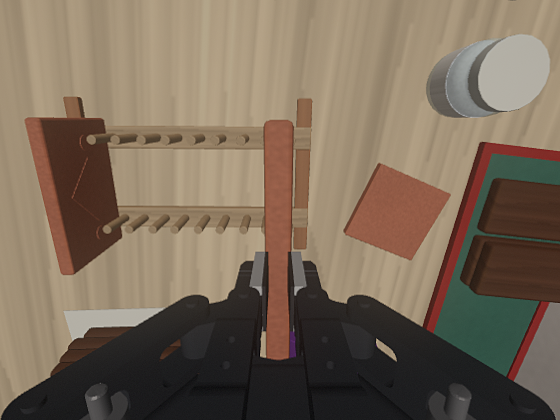

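Emit:
drive_tool:
  series: "0.2 0.05 -0.18 0 0 0 0;0.6 0.1 -0.18 0 0 0 0;1 0.16 -0.18 0 0 0 0;1 0.16 -0.18 0 0 0 0"

```text
time_s: 18.4
eef_pos: [570.4, -179.6, 225.4]
ee_rot: [-0.002, 0.663, 0.748, 0.0]
force: [0.0, -1.4, -4.4]
grip_width: 0.119
```

Emit:
drive_tool:
  series: "0.4 0.05 0 0 0 0 0;0.8 0.1 0 0 0 0 0;1 0.16 0 0 0 0 0;1 0.16 0 0 0 0 0"

```text
time_s: 18.8
eef_pos: [574.6, -54.6, 223.3]
ee_rot: [-0.004, 0.662, 0.75, -0.0]
force: [-0.5, -1.4, -4.2]
grip_width: 0.119
```

Emit:
drive_tool:
  series: "0.4 0.05 0 0 0 0 0;0.8 0.1 0 0 0 0 0;1 0.16 0 0 0 0 0;1 0.16 0 0 0 0 0"

```text
time_s: 19.2
eef_pos: [578.3, 69.1, 221.7]
ee_rot: [-0.006, 0.661, 0.751, -0.001]
force: [0.7, 0.1, -4.2]
grip_width: 0.113
```

Emit:
drive_tool:
  series: "0.4 0.05 0 0 0 0 0;0.8 0.1 0 0 0 0 0;1 0.16 0 0 0 0 0;1 0.16 0 0 0 0 0"

```text
time_s: 19.6
eef_pos: [581.9, 192.2, 220.1]
ee_rot: [-0.007, 0.66, 0.751, -0.002]
force: [0.7, -0.8, -4.0]
grip_width: 0.118
```

Emit:
drive_tool:
  series: "0.4 0.05 0 0 0 0.04 0;0.8 0.1 0 0 0 0.04 0;1 0.16 0 0 0 0.04 0;1 0.16 0 0 0 0.04 0;1 0.16 0 0 0 0.04 0;1 0.16 0 0 0 0.04 0"

```text
time_s: 20.2
eef_pos: [585.9, 311.7, 220.0]
ee_rot: [-0.007, 0.668, 0.744, -0.003]
force: [-0.5, -0.8, -3.9]
grip_width: 0.119
```

```bash
python3 - <<'E'
from h import *
p=eyes.capture('wrist'); t,r=pose()
im=cv2.cvtColor(p['frame'],cv2.COLOR_RGB2HSV); m=((im[...,0]<12)|(im[...,0]>170))&(im[...,1]>110)
v=np.where(m[:,265:295].sum(1)>8)[0]; vmin=v[v>60].min(); us=np.where(m[vmin+6,250:310])[0]+250
print('far end px',vmin,us.min(),us.max())
T=unproj(p,[((us.min()+us.max())/2,vmin)],t[2]+24)[0]; x=r.inv().apply(T-t); print('far end tool',x,'center x',x[0]-74.5)
off=x[0]-74.5
a=.093; c=np.array([489.4+104*np.cos(a),293.5+104*np.sin(a)]); print(t,c)
c=c-off*np.array([-np.sin(a),np.cos(a)])-x[1]*np.array([np.cos(a),np.sin(a)])
print('target',c,rel([*c,165],Rdown(a)))
save(p,'w_s2.png',s=1.0)
E
```

```text
far end px 120 264 292
far end tool [ 75.79620613  -0.75109132 -23.47068229] center x 1.2962061309361843
[585.85578471 311.8300427  220.34369886] [592.95057606 303.15806384]
target [593.81879511 301.93720996] (array([-0.092,  0.063,  0.46 ]), array([-0.027, -0.014,  0.029]))
```

View pics/w_s2.png

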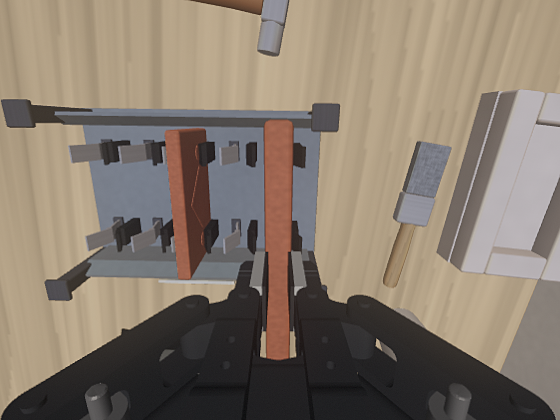

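Emit:
drive_tool:
  series: "-0.092 0.063 0 -0.027 -0.014 0.029 0;-0.092 0.063 0.2 -0.027 -0.014 0.029 0;-0.092 0.063 0.4 -0.027 -0.014 0.029 0;-0.092 0.063 0.46 -0.027 -0.014 0.029 0;-0.092 0.063 0.46 -0.027 -0.014 0.029 0;-0.092 0.063 0.46 -0.027 -0.014 0.029 0"

```text
time_s: 20.85
eef_pos: [594.6, 301.6, 166.4]
ee_rot: [0.001, 0.674, 0.739, 0.001]
force: [0.6, -0.3, -3.6]
grip_width: 0.114
```

```bash
python3 - <<'E'
from h import *
t,r=pose(); print(t,rel([593.8,301.9,91],Rdown(.093)))
E
```

```text
[594.57072038 301.61141645 166.40520436] (array([ 0.003, -0.008,  0.628]), array([ 0.005, -0.   , -0.001]))
```

Emit:
drive_tool:
  series: "0 -0.008 0.15 0.005 0 0 0;0 -0.008 0.3 0.005 0 0 0;0 -0.008 0.4 0.005 0 0 0;0 -0.008 0.45 0.005 0 0 0;0 -0.008 0.5 0.005 0 0 0;0 -0.008 0.55 0.005 0 0 0;0 -0.008 0.6 0.005 0 0 0;0 -0.008 0.6 0.005 0 0 0"

```text
time_s: 21.65
eef_pos: [594.3, 301.9, 96.1]
ee_rot: [0.0, 0.674, 0.739, 0.001]
force: [-2.4, 0.7, 0.8]
grip_width: 0.117
```

Emit:
drive_tool:
  series: "0 0 0.03 0 0 0 0;0 0 0.05 0 0 0 0;0 0 0.07 0 0 0 0;0 0 0.07 0 0 0 0"

```text
time_s: 22.05
eef_pos: [595.2, 302.4, 91.1]
ee_rot: [0.001, 0.673, 0.739, 0.003]
force: [-6.9, -0.2, 12.8]
grip_width: 0.12
```

Emit:
drive_tool:
  series: "0 0 0.02 0 0 0 0;0 0 0.04 0 0 0 0;0 0 0.04 0 0 0 0;0 0 0.04 0 0 0 0"

```text
time_s: 22.45
eef_pos: [595.4, 302.5, 91.0]
ee_rot: [0.002, 0.673, 0.739, 0.003]
force: [-14.1, -4.9, 22.8]
grip_width: 0.119
```

Emit:
drive_tool:
  series: "0 0 -0.02 0 0 0 0.6;0 0 -0.02 0 0 0 0.6;0 0 -0.02 0 0 0 0.6;0 0 -0.02 0 0 0 0.6;0 0 -0.4 0 0 0 0.8;0 0 -0.8 0 0 0 1;0 0 -1 0 0 0 1;0 0 -1 0 0 0 1"

```text
time_s: 23.25
eef_pos: [595.8, 302.6, 215.2]
ee_rot: [0.004, 0.673, 0.739, 0.007]
force: [0.4, 0.6, -0.9]
grip_width: 1.001
```

Emit:
drive_tool:
  series: "-1 -0.49 0 0 0 0 1;-1 -0.49 0 0 0 0 1;-1 -0.49 0 0 0 0 1;-1 -0.49 0 0 0 0 1;-1 -0.49 0 0 0 0 1"

```text
time_s: 23.75
eef_pos: [548.4, 177.3, 213.2]
ee_rot: [0.004, 0.674, 0.739, 0.006]
force: [-0.4, 0.4, 0.2]
grip_width: 1.001
```

Emit:
drive_tool:
  series: "-1 -0.49 0 0 0 0 1;-1 -0.49 0 0 0 0 1;-1 -0.49 0 0 0 0 1;-1 -0.49 0 0 0 0 1;-1 -0.49 0 0 0 0 1"

```text
time_s: 24.25
eef_pos: [501.2, 52.8, 211.6]
ee_rot: [0.003, 0.674, 0.739, 0.006]
force: [-0.7, 0.9, 0.5]
grip_width: 1.001
```

Emit:
drive_tool:
  series: "-1 -0.49 0 0 0 0 1;-1 -0.49 0 0 0 0 1;-1 -0.49 0 0 0 0 1;-1 -0.49 0 0 0 0 1;-1 -0.49 0 0 0 0 1"

```text
time_s: 24.75
eef_pos: [454.4, -71.3, 210.1]
ee_rot: [0.003, 0.674, 0.739, 0.007]
force: [0.4, 1.0, -0.1]
grip_width: 1.003
```

Emit:
drive_tool:
  series: "-1 -0.49 0 0 0 0 1;-1 -0.49 0 0 0 0 1;-1 -0.49 0 0 0 0 1;-1 -0.49 0 0 0 0 1;-1 -0.49 0 0 0 0 1"

```text
time_s: 25.25
eef_pos: [407.8, -195.2, 208.6]
ee_rot: [0.003, 0.673, 0.739, 0.007]
force: [0.1, 0.7, 0.0]
grip_width: 0.999
```

Emit:
drive_tool:
  series: "-1 -0.49 0 0 0 -0.02 1;-1 -0.49 0 0 0 -0.02 1;-1 -0.49 0 0 0 -0.02 1;-1 -0.49 0 0 0 -0.02 1;-1 -0.49 0 0 0 -0.02 1;-1 -0.49 0 0 0 -0.02 1"

```text
time_s: 25.85
eef_pos: [361.6, -318.5, 207.2]
ee_rot: [0.003, 0.669, 0.744, 0.007]
force: [0.1, 0.6, 0.5]
grip_width: 1.0
```

```bash
python3 - <<'E'
from h import *
t,r=pose(); print(t,rel([359,-328.4,86],Rdown(.105)))
E
```

```text
[ 361.62755892 -318.48954588  207.15914373] (array([-0.085, -0.045,  1.009]), array([ 0.028, -0.011,  0.002]))
```

Emit:
drive_tool:
  series: "-0.085 -0.045 0 0.028 -0.011 0.002 1;-0.085 -0.045 0.3 0.028 -0.011 0.002 1;-0.085 -0.045 0.7 0.028 -0.011 0.002 1;-0.085 -0.045 1 0.028 -0.011 0.002 1;-0.085 -0.045 1 0.028 -0.011 0.002 1;-0.085 -0.045 1 0.028 -0.011 0.002 1"

```text
time_s: 26.45
eef_pos: [359.5, -328.7, 88.1]
ee_rot: [0.0, 0.669, 0.744, -0.0]
force: [0.2, -0.5, 0.9]
grip_width: 1.0
```

Emit:
drive_tool:
  series: "0 0 0 0 0 0 0;0 0 0 0 0 0 0;0 0 0 0 0 0 0;0 0 0 0 0 0 0;0 0 0 0 0 0 0;0 0 0 0 0 0 0;0 0 0 0 0 0 0;0 0 0 0 0 0 0;0 0 0 0 0 0 0;0 0 0 0 0 0 0"
  newtons: 80

```text
time_s: 27.45
eef_pos: [359.7, -328.8, 88.7]
ee_rot: [0.001, 0.669, 0.744, -0.0]
force: [-0.7, 1.6, 5.7]
grip_width: 0.11
```

Emit:
drive_tool:
  series: "0 0 -0.3 0 0 0 0;0 0 -0.6 0 0 0 0;0 0 -0.9 0 0 0 0;0 0 -1 0 0 0 0;0 0 -1 0 0 0 0"

```text
time_s: 27.95
eef_pos: [359.8, -328.9, 209.1]
ee_rot: [0.002, 0.669, 0.744, -0.0]
force: [-0.2, -0.5, -3.9]
grip_width: 0.115
```

```bash
python3 - <<'E'
from h import *
t,r=pose(); print(t,rel([386.3,281,t[2]+20],Rdown(.093)))
E
```

```text
[ 359.78894148 -328.89476602  209.14177202] (array([ 5.03 ,  0.758, -0.181]), array([0.003, 0.006, 0.026]))
```

Emit:
drive_tool:
  series: "0.2 0.05 -0.2 0 0 0 0;0.6 0.1 -0.2 0 0 0 0;1 0.15 -0.2 0 0 0 0;1 0.15 -0.2 0 0 0 0"

```text
time_s: 28.35
eef_pos: [364.1, -202.7, 230.6]
ee_rot: [-0.001, 0.667, 0.745, 0.0]
force: [-0.0, -0.9, -3.6]
grip_width: 0.115
```

Emit:
drive_tool:
  series: "0.4 0.05 0 0 0 0 0;0.8 0.1 0 0 0 0 0;1 0.15 0 0 0 0 0;1 0.15 0 0 0 0 0"

```text
time_s: 28.75
eef_pos: [368.2, -78.6, 228.9]
ee_rot: [-0.003, 0.666, 0.746, 0.0]
force: [0.7, 0.1, -3.6]
grip_width: 0.114
```

Emit:
drive_tool:
  series: "0.4 0.05 0 0 0 0 0;0.8 0.1 0 0 0 0 0;1 0.15 0 0 0 0 0;1 0.15 0 0 0 0 0"

```text
time_s: 29.15
eef_pos: [372.0, 44.4, 227.8]
ee_rot: [-0.004, 0.665, 0.747, -0.0]
force: [-0.7, -0.4, -3.8]
grip_width: 0.109
```

Emit:
drive_tool:
  series: "0.4 0.05 0 0 0 0 0;0.8 0.1 0 0 0 0 0;1 0.15 0 0 0 0 0;1 0.15 0 0 0 0 0"

```text
time_s: 29.55
eef_pos: [375.9, 166.8, 226.8]
ee_rot: [-0.005, 0.664, 0.748, -0.001]
force: [0.2, -0.9, -4.5]
grip_width: 0.116
```

Emit:
drive_tool:
  series: "0.4 0.05 0 0 0 0.03 0;0.8 0.1 0 0 0 0.03 0;1 0.15 0 0 0 0.03 0;1 0.15 0 0 0 0.03 0;1 0.15 0 0 0 0.03 0;1 0.15 0 0 0 0.03 0"

```text
time_s: 30.15
eef_pos: [379.9, 286.6, 226.8]
ee_rot: [-0.005, 0.67, 0.742, -0.002]
force: [0.3, 0.2, -3.3]
grip_width: 0.116
```

```bash
python3 - <<'E'
from h import *
p=eyes.capture('wrist'); t,r=pose()
im=cv2.cvtColor(p['frame'],cv2.COLOR_RGB2HSV); m=((im[...,0]<12)|(im[...,0]>170))&(im[...,1]>110)
v=np.where(m[:,265:295].sum(1)>8)[0]; vmin=v[v>60].min(); us=np.where(m[vmin+6,250:310])[0]+250
print('far end px',vmin,us.min(),us.max())
T=unproj(p,[((us.min()+us.max())/2,vmin)],t[2]+23.3)[0]; x=r.inv().apply(T-t); print('far end tool',x,'center x',x[0]-74.5)
off=x[0]-74.5
a=.093; c=np.array([489.4-104*np.cos(a),293.5-104*np.sin(a)]); print(t,c)
c=c-off*np.array([-np.sin(a),np.cos(a)])-x[1]*np.array([np.cos(a),np.sin(a)])
print('target',c,rel([*c,165],Rdown(a)))
save(p,'w_s3.png',s=1.0)
E
```

```text
far end px 121 264 292
far end tool [ 75.36397202  -0.75354046 -22.89650258] center x 0.8639720242417042
[379.87239152 286.71111441 227.02732389] [385.84942394 283.84193616]
target [386.67994169 283.05167598] (array([-0.039,  0.058,  0.516]), array([-0.018, -0.01 ,  0.019]))
```

View pics/w_s3.png

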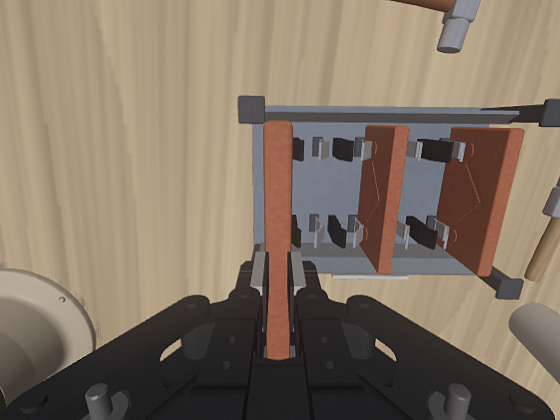

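Emit:
drive_tool:
  series: "-0.039 0.058 0 -0.018 -0.01 0.019 0;-0.039 0.058 0.2 -0.018 -0.01 0.019 0;-0.039 0.058 0.4 -0.018 -0.01 0.019 0;-0.039 0.058 0.516 -0.018 -0.01 0.019 0;-0.039 0.058 0.516 -0.018 -0.01 0.019 0;-0.039 0.058 0.516 -0.018 -0.01 0.019 0"

```text
time_s: 30.8
eef_pos: [387.4, 282.6, 165.7]
ee_rot: [0.0, 0.674, 0.739, 0.0]
force: [1.5, 0.8, -4.7]
grip_width: 0.114
```

```bash
python3 - <<'E'
from h import *
t,r=pose(); print(t,rel([386.7,283.0,91.7],Rdown(.093)))
E
```

```text
[387.35644758 282.61513838 165.68674288] (array([ 0.004, -0.006,  0.617]), array([ 0.002, -0.   , -0.002]))
```

Emit:
drive_tool:
  series: "0 -0.006 0.15 0 0 0 0;0 -0.006 0.3 0 0 0 0;0 -0.006 0.4 0 0 0 0;0 -0.006 0.45 0 0 0 0;0 -0.006 0.5 0 0 0 0;0 -0.006 0.55 0 0 0 0;0 -0.006 0.6 0 0 0 0;0 -0.006 0.6 0 0 0 0"

```text
time_s: 31.6
eef_pos: [387.2, 282.7, 94.6]
ee_rot: [0.0, 0.674, 0.739, 0.001]
force: [-2.5, 1.1, -2.6]
grip_width: 0.114
```

Emit:
drive_tool:
  series: "0 0 0.03 0 0 0 0;0 0 0.05 0 0 0 0;0 0 0.08 0 0 0 0;0 0 0.08 0 0 0 0;0 0 0.08 0 0 0 0"

```text
time_s: 32.1
eef_pos: [388.7, 283.4, 91.3]
ee_rot: [0.002, 0.674, 0.739, 0.004]
force: [-20.7, -8.7, 58.9]
grip_width: 0.111
```

Emit:
drive_tool:
  series: "0 0 -0.02 0 0 0 0.6;0 0 -0.02 0 0 0 0.6;0 0 -0.02 0 0 0 0.6;0 0 -0.02 0 0 0 0.6;0 0 -0.4 0 0 0 0.8;0 0 -0.8 0 0 0 1;0 0 -1 0 0 0 1;0 0 -1 0 0 0 1"

```text
time_s: 32.9
eef_pos: [389.2, 283.6, 214.2]
ee_rot: [0.003, 0.674, 0.739, 0.006]
force: [0.2, -0.3, 0.1]
grip_width: 0.996
```

Emit:
drive_tool:
  series: "0 0.3 -0.95 0 0 0 1;0 0.3 -0.95 0 0 0 1;0 0.3 -0.95 0 0 0 1;0 0.3 -0.95 0 0 0 1"

```text
time_s: 33.3
eef_pos: [424.9, 286.5, 330.0]
ee_rot: [0.004, 0.674, 0.739, 0.008]
force: [0.0, 1.3, 0.2]
grip_width: 1.0
```

Emit:
drive_tool:
  series: "-0.96 0.03 0 0 0 0.06 1;-0.96 0.03 0 0 0 0.06 1;-0.96 0.03 0 0 0 0.06 1;-0.96 0.03 0 0 0 0.06 1;-0.96 0.03 0 0 0 0.06 1"

```text
time_s: 33.8
eef_pos: [438.8, 172.4, 328.1]
ee_rot: [0.003, 0.685, 0.729, 0.007]
force: [-0.6, -0.3, 0.4]
grip_width: 0.998
```

Emit:
drive_tool:
  series: "-0.96 0.03 0 0 0 0.06 1;-0.96 0.03 0 0 0 0.06 1;-0.96 0.03 0 0 0 0.06 1;-0.96 0.03 0 0 0 0.06 1;-0.96 0.03 0 0 0 0.06 1"

```text
time_s: 34.3
eef_pos: [449.4, 58.7, 327.0]
ee_rot: [0.002, 0.696, 0.718, 0.007]
force: [0.1, 0.8, -0.2]
grip_width: 1.0
```

Emit:
drive_tool:
  series: "-0.5 0.03 0 0 0 0.06 1;-0.5 0.03 0 0 0 0.06 1;-0.5 0.03 0 0 0 0.06 1;-0.5 0.03 0 0 0 0.06 1"

```text
time_s: 34.7
eef_pos: [454.9, 0.3, 326.7]
ee_rot: [0.002, 0.706, 0.708, 0.007]
force: [0.0, 0.5, -0.1]
grip_width: 1.0
```

```bash
python3 - <<'E'
from h import *
p=eyes.capture('wrist'); q=eyes.capture('side'); t,r=pose(); print(t)
a=cv2.resize(p['frame'],None,fx=1.4,fy=1.4,interpolation=cv2.INTER_CUBIC)
b=cv2.resize(q['frame'][110:220,170:300],None,fx=2.0,fy=2.0,interpolation=cv2.INTER_CUBIC)
a[-220:,-260:]=b  # side crop inset bottom right
cv2.imwrite('pics/w_scan.png',a[...,::-1])
print([(np.round(np.array(d['rect'])*1.4).astype(int).tolist(),round(d['confidence'],2)) for d in nets.spot_in('scanner',p)])
E
```

```text
[4.54894261e+02 2.38495796e-01 3.26771031e+02]
[([321, 205, 443, 329], 0.62)]
```

View pics/w_scan.png

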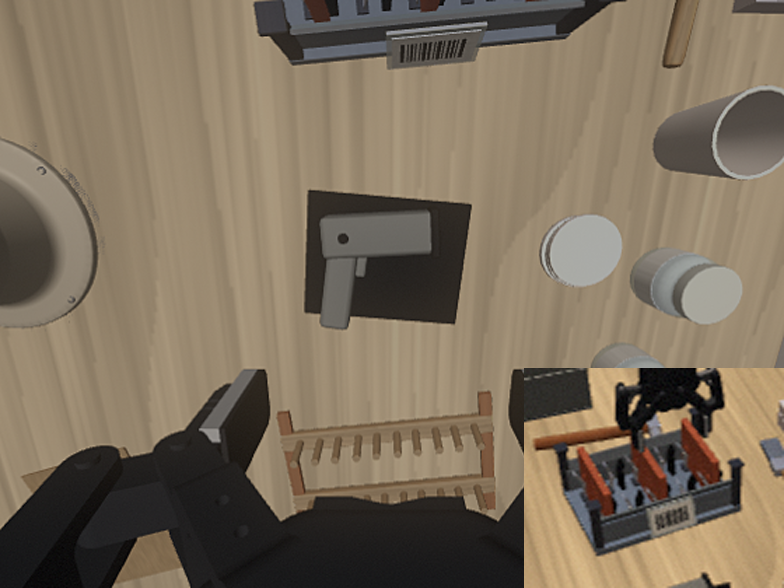

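All three tiles stand level in the rack, with equal heights in the side inset. The scanner barrel's top face corners are (322,213), (430,209), (432,254) and (323,257). The pad corners are (309,190), (470,204), (455,324) and (305,311), and the label is at about (433,47).

```bash
cat > g.py <<'E'
from h import *
a=.093; C=np.array([489.4,293.5])
n=np.array([np.cos(np.radians(15))*np.sin(a),-np.cos(np.radians(15))*np.cos(a),np.sin(np.radians(15))])
L=np.array([C[0]+108*np.sin(a),C[1]-108*np.cos(a),48.])
E
python3 - <<'E'
from g import *
p=eyes.capture('wrist'); t,r=pose()
S=unproj(p,np.array([(322,213),(430,209),(432,254),(323,257)])/1.4,44)[:,:2]; print('scanner',S.round(1).tolist())
print('width',np.hypot(*(S[0]-S[3])),np.hypot(*(S[1]-S[2])),'len',np.hypot(*(S[1]-S[0])))
f=(S[1]+S[2])/2; b=(S[0]+S[3])/2; y=np.arctan2(*(f-b)[::-1]); print('yaw',y,'origin from rear',b+75*np.array([np.cos(y),np.sin(y)]),'front',f-55*np.array([np.cos(y),np.sin(y)]))
P=unproj(p,np.array([(309,190),(470,204),(455,324),(305,311)])/1.4,4)[:,:2]; print('pad',P.round(1).tolist(),P.mean(0))
print('label px pred',proj(p,[L])*1.4, 'corners', (proj(p,[L+sx*40*np.array([np.cos(a),np.sin(a),0])+sy*25*np.cross(n,[np.cos(a),np.sin(a),0]) for sx,sy in[(-1,1),(1,1),(1,-1),(-1,-1)]])*1.4).round().tolist())
E
```

```text
scanner [[386.5, 31.4], [501.4, 36.0], [505.2, -12.6], [385.6, -16.2]]
width 47.598000547057055 48.734945053592355 len 115.03861627470148
yaw 0.03424997377399847 origin from rear [460.96791158  10.2111027 ] front [448.35354039   9.7788918 ]
pad [[366.9, 53.4], [552.1, 38.3], [542.2, -109.9], [354.5, -92.5]] [453.91339435 -27.68872922]
label px pred [[433.50323165  49.13037047]] corners [[392.0, 38.0], [481.0, 29.0], [471.0, 59.0], [392.0, 67.0]]
```

Emit:
drive_tool:
  series: "0.08 0.04 0.3 0 0 0.77 1;0.08 0.04 0.3 0 0 0.77 1;0.08 0.04 0.3 0 0 0.77 1;0.08 0.04 0.3 0 0 0.77 1"

```text
time_s: 35.3
eef_pos: [460.1, 10.3, 290.9]
ee_rot: [0.001, 0.828, 0.561, 0.007]
force: [0.2, 0.3, 0.8]
grip_width: 0.999
```

Emit:
drive_tool:
  series: "0 0 0.3 0 0 0.77 1;0 0 0.3 0 0 0.77 1;0 0 0.3 0 0 0.77 1;0 0 0.3 0 0 0.77 1"

```text
time_s: 35.7
eef_pos: [460.6, 10.8, 255.0]
ee_rot: [-0.001, 0.92, 0.393, 0.008]
force: [0.1, 0.1, 0.8]
grip_width: 1.002
```

Emit:
drive_tool:
  series: "0 0 0.3 0 0 0.77 1;0 0 0.3 0 0 0.77 1;0 0 0.3 0 0 0.77 1;0 0 0.3 0 0 0.77 1"

```text
time_s: 36.1
eef_pos: [461.2, 11.2, 219.2]
ee_rot: [-0.002, 0.977, 0.211, 0.007]
force: [0.0, -0.3, -0.8]
grip_width: 1.001
```

Emit:
drive_tool:
  series: "0 0 0.3 0 0 0.77 1;0 0 0.3 0 0 0.77 1;0 0 0.3 0 0 0.77 1;0 0 0.3 0 0 0.77 1;0 0 0.3 0 0 0.77 1"

```text
time_s: 36.6
eef_pos: [461.9, 11.5, 183.5]
ee_rot: [-0.003, 1.0, 0.023, 0.007]
force: [-0.1, 0.2, 0.2]
grip_width: 0.999
```

```bash
python3 - <<'E'
from g import *
p=eyes.capture('wrist'); t,r=pose(); print(t,telemetry.sense()['joints'].round(2),rel([460,10,80],Rdown(-np.pi/2+.034)))
save(p,'w_scan2.png',s=1.2)
E
```

```text
[461.79457426  11.50764761 183.44017136] [-0.24  0.19  1.73  0.01  1.21  1.29] (array([-0.028,  0.017,  0.862]), array([-0.013, -0.029,  0.021]))
```

View pics/w_scan2.png

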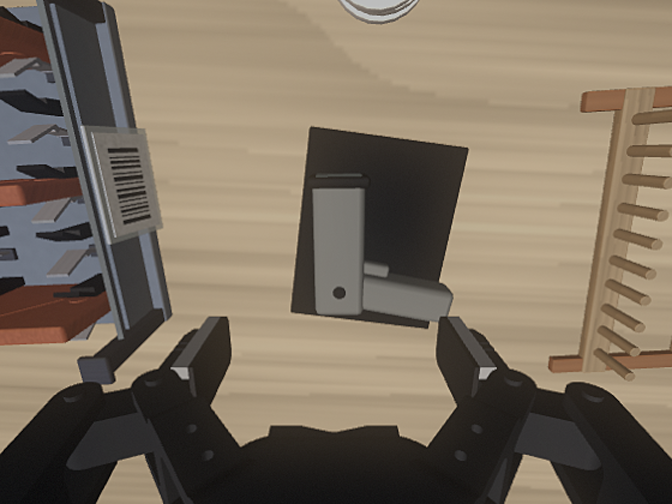

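The barrel in this view runs from the front cap at (340,177) to the rear at (339,314), with side edges at x≈315 and 363.

```bash
python3 - <<'E'
from g import *
p=eyes.capture('wrist'); t,r=pose()
U=unproj(p,np.array([(338.5,177),(339.5,188),(339,314.5),(315,240),(363,240)])/1.2,[44]*5 and 44); print(U.round(1).tolist())
E
```

```text
[[511.7, 10.6, 44.0], [502.5, 9.3, 44.0], [384.7, 3.9, 44.0], [456.1, 28.7, 44.0], [458.0, -13.8, 44.0]]
```

Emit:
drive_tool:
  series: "-0.04 0.034 0 -0.013 -0.029 0.005 1;-0.04 0.034 0.4 -0.013 -0.029 0.005 1;-0.04 0.034 0.8 -0.013 -0.029 0.005 1;-0.04 0.034 0.862 -0.013 -0.029 0.005 1;-0.04 0.034 0.862 -0.013 -0.029 0.005 1"

```text
time_s: 37.2
eef_pos: [458.4, 7.8, 80.0]
ee_rot: [-0.0, 1.0, 0.021, -0.001]
force: [1.0, 0.1, 0.7]
grip_width: 1.002
```

```bash
python3 - <<'E'
from g import *
t,r=pose(); print(t,rel([458.5,8,13],Rdown(-np.pi/2+.042)))
E
```

```text
[458.41939975   7.80970116  79.99985336] (array([ 0.002, -0.002,  0.558]), array([-0.   ,  0.004, -0.   ]))
```

Emit:
drive_tool:
  series: "0 0 0.25 0 0 0 1;0 0 0.45 0 0 0 1;0 0 0.558 0 0 0 1;0 0 0.558 0 0 0 1;0 0 0.558 0 0 0 1"

```text
time_s: 37.7
eef_pos: [459.7, 7.4, 15.0]
ee_rot: [0.0, 1.0, 0.021, 0.001]
force: [-0.1, -1.0, -0.2]
grip_width: 1.001
```

Emit:
drive_tool:
  series: "0 0 0 0 0 0 0.8;0 0 0 0 0 0 0.7;0 0 0 0 0 0 0.6;0 0 0 0 0 0 0.4;0 0 0 0 0 0 0.2;0 0 0 0 0 0 0;0 0 0 0 0 0 0;0 0 0 0 0 0 0;0 0 0 0 0 0 0"
  newtons: 50

```text
time_s: 38.6
eef_pos: [460.0, 7.4, 15.8]
ee_rot: [0.001, 1.0, 0.021, 0.001]
force: [-2.6, 0.1, 8.4]
grip_width: 0.516
```

```bash
python3 - <<'E'
from g import *
s=telemetry.sense(); print(pose()[0],s['force'],s['grip_width'],s['ee_rot'])
E
```

```text
[460.0109842    7.41876062  15.77401929] [-2.57537944  0.12164866  8.44730973] 0.5161527390497149 [5.41529715e-04 9.99773060e-01 2.12755127e-02 9.42076629e-04]
```

Emit:
drive_tool:
  series: "0 0 -0.2 0 0 0 0;0 0 -0.5 0 0 0 0;0 0 -0.9 0 0 0 0;0 0 -1 0 0 0 0;0 0 -1 0 0 0 0"

```text
time_s: 39.1
eef_pos: [460.6, 7.4, 137.5]
ee_rot: [0.001, 1.0, 0.021, 0.003]
force: [-1.3, -0.5, -1.9]
grip_width: 0.518
```

Emit:
drive_tool:
  series: "0 0 0 0 0 -0.25 0;0 0 0 0 0 -0.5 0;0 0 0 0 0 -0.81 0;0 0 0 0 0 -0.81 0;0 0 0 0 0 -0.81 0"

```text
time_s: 39.6
eef_pos: [460.0, 7.5, 136.4]
ee_rot: [0.001, 0.975, 0.22, 0.002]
force: [0.6, 0.1, -2.0]
grip_width: 0.517
```

Emit:
drive_tool:
  series: "0 0 0 0 0 -0.25 0;0 0 0 0 0 -0.5 0;0 0 0 0 0 -0.81 0;0 0 0 0 0 -0.81 0;0 0 0 0 0 -0.81 0"

```text
time_s: 40.1
eef_pos: [459.8, 7.6, 136.1]
ee_rot: [0.001, 0.912, 0.409, 0.001]
force: [0.1, -0.4, -2.8]
grip_width: 0.515
```

Emit:
drive_tool:
  series: "0 0 0 0 0 -0.25 0;0 0 0 0 0 -0.5 0;0 0 0 0 0 -0.81 0;0 0 0 0 0 -0.81 0;0 0 0 0 0 -0.81 0"

```text
time_s: 40.6
eef_pos: [459.8, 7.6, 136.0]
ee_rot: [0.001, 0.813, 0.582, 0.001]
force: [0.8, 0.5, -2.5]
grip_width: 0.518
```

Emit:
drive_tool:
  series: "0 0 0 0 0 -0.25 0;0 0 0 0 0 -0.5 0;0 0 0 0 0 -0.81 0;0 0 0 0 0 -0.81 0;0 0 0 0 0 -0.81 0"

```text
time_s: 41.1
eef_pos: [459.7, 7.6, 135.9]
ee_rot: [0.001, 0.682, 0.731, 0.0]
force: [-0.1, -0.3, -2.6]
grip_width: 0.518
```

```bash
cat >> g.py <<'E'
x=-n; z=np.array([0,0,-1.]); z=z-x*(z@x); z/=np.linalg.norm(z); RS=R.from_matrix(np.c_[x,np.cross(z,x),z])
TS=L+100*n-53.5*x+8.2*z
def beam():
    t,r=pose(); M=r.as_matrix(); w=t+53.5*M[:,0]-8.2*M[:,2]; b=M[:,0]
    d=((L-w)@n)/(b@n); h=w+d*b-L; return 'dist',d,'miss',h,'angle deg',np.degrees(np.arccos(-b@n))
E
python3 - <<'E'
from g import *
print(pose()[0],TS,rel(TS,RS),telemetry.sense()['joints'].round(2),telemetry.sense()['grip_width'])
p=eyes.capture('side'); save(p,'s_scan.png',crop=(150,80,430,290),s=2.5)
E
```

```text
[459.69484423   7.59062992 135.90553305] [513.39582462  36.22468025  79.80813165] (array([0.207, 0.462, 0.468]), array([-0.001, -0.521, -0.046])) [-0.24  0.25  1.79 -0.    1.1  -0.31] 0.5180824025726111
```

View pics/s_scan.png

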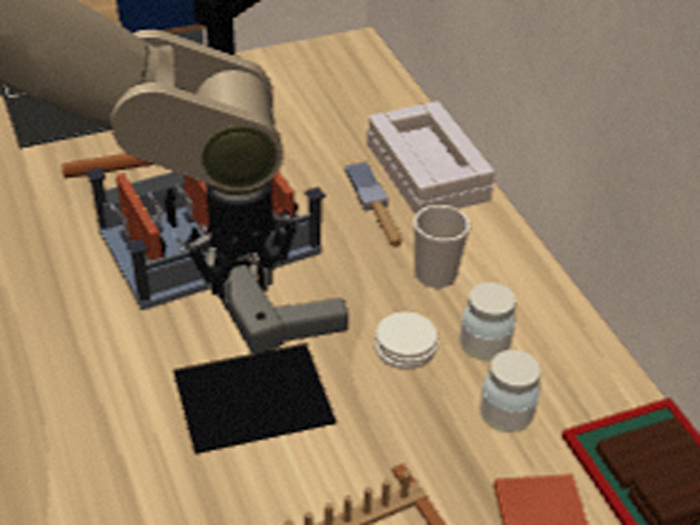

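The scanner is held level in the gripper, with its front pointing at the rack and the handle towards +x. Next I'll tilt and position it.

Emit:
drive_tool:
  series: "0.05 0.15 0.1 0 -0.15 -0.046 0;0.12 0.3 0.25 0 -0.35 -0.046 0;0.207 0.462 0.468 0 -0.521 -0.046 0;0.207 0.462 0.468 0 -0.521 -0.046 0;0.207 0.462 0.468 0 -0.521 -0.046 0;0.207 0.462 0.468 0 -0.521 -0.046 0"

```text
time_s: 41.75
eef_pos: [513.6, 35.7, 80.8]
ee_rot: [0.097, 0.668, 0.732, -0.087]
force: [-0.2, -0.4, -2.2]
grip_width: 0.518
```

```bash
python3 - <<'E'
from g import *
print(pose()[0],rel(TS,RS),beam())
p=eyes.capture('side'); save(p,'s_scan2.png',crop=(170,110,380,270),s=3.5)
E
```

```text
[513.5731189   35.69088219  80.81876032] (array([ 0.007, -0.001,  0.007]), array([ 0.001, -0.001, -0.004])) ('dist', np.float64(100.79535017212805), 'miss', array([0.41353985, 0.27582211, 0.88160886]), 'angle deg', np.float64(0.12074174220412885))
```

View pics/s_scan2.png

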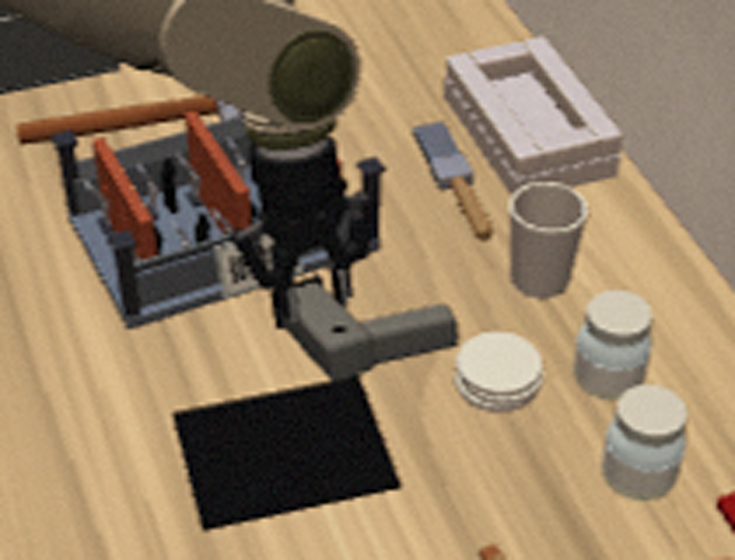

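The scanner faces the label, tilted down 15°. By kinematics the beam misses the label middle by about 1 mm, at 101 mm. Hold still.

Emit:
drive_tool:
  series: "0 0 0 0 0 0 0;0 0 0 0 0 0 0;0 0 0 0 0 0 0;0 0 0 0 0 0 0;0 0 0 0 0 0 0;0 0 0 0 0 0 0;0 0 0 0 0 0 0;0 0 0 0 0 0 0;0 0 0 0 0 0 0;0 0 0 0 0 0 0;0 0 0 0 0 0 0;0 0 0 0 0 0 0;0 0 0 0 0 0 0;0 0 0 0 0 0 0;0 0 0 0 0 0 0;0 0 0 0 0 0 0;0 0 0 0 0 0 0;0 0 0 0 0 0 0;0 0 0 0 0 0 0;0 0 0 0 0 0 0"

```text
time_s: 43.8
eef_pos: [513.7, 35.5, 81.0]
ee_rot: [0.097, 0.668, 0.732, -0.087]
force: [0.2, 0.1, -2.9]
grip_width: 0.513
```

```bash
python3 - <<'E'
from g import *
print(beam(),rel([466,7.6,136],Rdown(.08)))
E
```

```text
('dist', np.float64(101.05028237773537), 'miss', array([0.49802948, 0.31845696, 1.01075425]), 'angle deg', np.float64(0.12975929106193937)) (array([-0.307, -0.416, -0.393]), array([0.006, 0.523, 0.022]))
```

Emit:
drive_tool:
  series: "-0.1 -0.15 -0.2 0 0.2 0.02 0;-0.2 -0.3 -0.3 0 0.4 0.02 0;-0.307 -0.416 -0.393 0.006 0.523 0.022 0;-0.307 -0.416 -0.393 0.006 0.523 0.022 0;-0.307 -0.416 -0.393 0.006 0.523 0.022 0"

```text
time_s: 44.3
eef_pos: [466.1, 7.3, 136.1]
ee_rot: [0.0, 0.679, 0.734, -0.0]
force: [-0.4, 0.9, -2.0]
grip_width: 0.513
```

Emit:
drive_tool:
  series: "0 0 0 0 0 0.25 0;0 0 0 0 0 0.5 0;0 0 0 0 0 0.8 0;0 0 0 0 0 0.8 0;0 0 0 0 0 0.8 0"

```text
time_s: 44.8
eef_pos: [466.0, 7.9, 135.6]
ee_rot: [0.0, 0.81, 0.587, -0.0]
force: [0.1, 0.1, -2.8]
grip_width: 0.514
```

Emit:
drive_tool:
  series: "0 0 0 0 0 0.25 0;0 0 0 0 0 0.5 0;0 0 0 0 0 0.8 0;0 0 0 0 0 0.8 0;0 0 0 0 0 0.8 0"

```text
time_s: 45.3
eef_pos: [466.0, 8.1, 135.5]
ee_rot: [0.0, 0.909, 0.417, -0.0]
force: [0.6, 0.7, -2.6]
grip_width: 0.518
```

Emit:
drive_tool:
  series: "0 0 0 0 0 0.25 0;0 0 0 0 0 0.5 0;0 0 0 0 0 0.8 0;0 0 0 0 0 0.8 0;0 0 0 0 0 0.8 0"

```text
time_s: 45.8
eef_pos: [466.1, 8.1, 135.4]
ee_rot: [0.001, 0.973, 0.231, -0.0]
force: [-0.1, -0.7, -2.0]
grip_width: 0.518
```

Emit:
drive_tool:
  series: "0 0 0 0 0 0.25 0;0 0 0 0 0 0.5 0;0 0 0 0 0 0.8 0;0 0 0 0 0 0.8 0;0 0 0 0 0 0.8 0"

```text
time_s: 46.3
eef_pos: [466.1, 8.1, 135.4]
ee_rot: [0.001, 0.999, 0.037, -0.0]
force: [-0.1, 0.4, -1.2]
grip_width: 0.517
```

```bash
python3 - <<'E'
from g import *
print(pose()[0],rel([467,8.5,40],Rdown(-np.pi/2+.0425)))
E
```

```text
[466.11322317   8.0826495  135.43188943] (array([ 0.008, -0.004,  0.795]), array([0.002, 0.001, 0.063]))
```

Lower to just above the pad, then touch down gently (the grasp height was TCP z 15.8).

Emit:
drive_tool:
  series: "0.008 -0.004 0.3 0 0 0.063 0;0.008 -0.004 0.6 0 0 0.063 0;0.008 -0.004 0.795 0 0 0.063 0;0.008 -0.004 0.795 0 0 0.063 0;0.008 -0.004 0.795 0 0 0.063 0"

```text
time_s: 46.8
eef_pos: [467.4, 8.4, 40.7]
ee_rot: [0.001, 1.0, 0.023, 0.0]
force: [1.6, -0.4, -2.4]
grip_width: 0.519
```

Emit:
drive_tool:
  series: "0 0 0.06 0 0 0 0;0 0 0.12 0 0 0 0;0 0 0.16 0 0 0 0;0 0 0.19 0 0 0 0;0 0 0.2 0 0 0 0;0 0 0.2 0 0 0 0;0 0 0.2 0 0 0 0"

```text
time_s: 47.5
eef_pos: [467.6, 8.4, 16.8]
ee_rot: [0.001, 1.0, 0.023, 0.0]
force: [0.3, 0.1, -2.3]
grip_width: 0.52
```

Emit:
drive_tool:
  series: "0 0 0.005 0 0 0 0;0 0 0.01 0 0 0 0;0 0 0.014 0 0 0 0;0 0 0.014 0 0 0 0"

```text
time_s: 47.9
eef_pos: [467.8, 8.3, 15.8]
ee_rot: [0.001, 1.0, 0.023, 0.0]
force: [-2.2, 0.2, 7.3]
grip_width: 0.509
```

Emit:
drive_tool:
  series: "0 0 0 0 0 0 0.6;0 0 0 0 0 0 0.7;0 0 0 0 0 0 0.85;0 0 0 0 0 0 1;0 0 0 0 0 0 1;0 0 0 0 0 0 1"

```text
time_s: 48.5
eef_pos: [467.8, 8.3, 15.8]
ee_rot: [0.001, 1.0, 0.023, 0.0]
force: [-0.5, -0.0, 0.2]
grip_width: 1.001
```

Emit:
drive_tool:
  series: "0 0 -0.2 0 0 0 1;0 0 -0.5 0 0 0 1;0 0 -0.8 0 0 0 1;0 0 -1 0 0 0 1;0 0 -1 0 0 0 1"

```text
time_s: 49.0
eef_pos: [469.2, 8.2, 138.8]
ee_rot: [0.002, 1.0, 0.023, 0.003]
force: [-0.7, 0.4, -0.8]
grip_width: 0.999
```

Emit:
drive_tool:
  series: "0 0 -0.8 0 0 0 1;0 0 -0.8 0 0 0 1;0 0 -0.8 0 0 0 1;0 0 -0.8 0 0 0 1;0 0 -0.8 0 0 0 1;0 0 -0.8 0 0 0 1"

```text
time_s: 49.6
eef_pos: [468.0, 8.6, 233.3]
ee_rot: [0.001, 1.0, 0.023, 0.002]
force: [0.2, -0.9, -0.2]
grip_width: 0.997
```

```bash
python3 - <<'E'
from g import *
p=eyes.capture('wrist'); q=eyes.capture('side'); print(pose()[0])
A=cv2.resize(p['frame'],None,fx=1.4,fy=1.4,interpolation=cv2.INTER_CUBIC)
b=cv2.resize(q['frame'][120:220,175:295],None,fx=2.2,fy=2.2,interpolation=cv2.INTER_CUBIC)
A[-220:,-264:]=b
cv2.imwrite('pics/final.png',A[...,::-1])
E
```

```text
[468.23660909   8.56700977 233.78242248]
```

View pics/final.png

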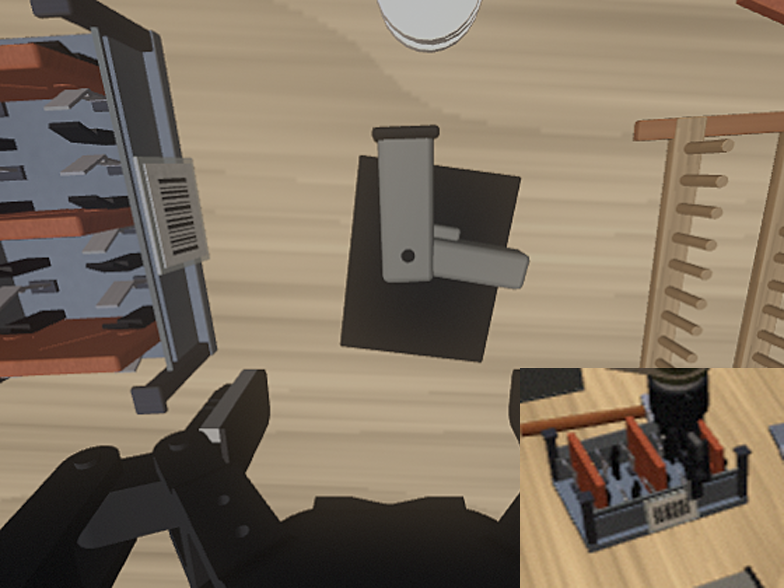

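The scanner has been knocked about 5 cm towards +x. The barrel now runs from the front cap (406,130) to the rear (408,281), and the front overhangs the pad. It needs laying back.

```bash
python3 - <<'E'
from g import *
p=eyes.capture('wrist')
U=unproj(p,np.array([(406,128),(408,281),(382,210),(434,210)])/1.4,44); print(U.round(1).tolist())
d=U[0]-U[1]; y=np.arctan2(d[1],d[0]); print('yaw',y,np.hypot(*d[:2]))
P=unproj(p,np.array([(361,155),(521,178),(482,361),(341,346)])/1.4,4)[:,:2]; print('pad',P.round(1).tolist(),P.mean(0))
o=(U[1]+U[0])[:2]/2+10*d[:2]/np.hypot(*d[:2]); print('origin',o)
print(rel([*o,80],Rdown(y-np.pi/2)))
E
```

```text
[[574.5, -0.5, 44.0], [448.5, -9.6, 44.0], [509.3, 16.0, 44.0], [511.3, -27.8, 44.0]]
yaw 0.07157789437973798 126.28686756078775
pad [[553.6, 37.3], [540.3, -110.1], [354.8, -94.7], [365.4, 53.1]] [453.50317225 -28.61745641]
origin [521.44701437  -4.32448578]
(array([0.431, 0.123, 1.286]), array([ 0.006, -0.011, -0.052]))
```

Emit:
drive_tool:
  series: "0.431 0.13 0 0.006 -0.011 -0.052 1;0.431 0.13 0.3 0.006 -0.011 -0.052 1;0.431 0.13 0.6 0.006 -0.011 -0.052 1;0.431 0.13 0.8 0.006 -0.011 -0.052 1;0.431 0.13 0.8 0.006 -0.011 -0.052 1"

```text
time_s: 50.25
eef_pos: [519.5, -4.6, 135.2]
ee_rot: [-0.001, 0.999, 0.036, -0.003]
force: [-0.7, 1.0, 0.2]
grip_width: 1.0
```

```bash
python3 - <<'E'
from g import *
print(pose()[0],rel([521.4,-5,16],Rdown(-np.pi/2+.065)))
p=eyes.capture('wrist'); save(p,'re.png',s=1.0)
E
```

```text
[519.48489824  -4.62957995 135.15839888] (array([0.022, 0.006, 0.993]), array([-0.004,  0.013,  0.013]))
```

View pics/re.png

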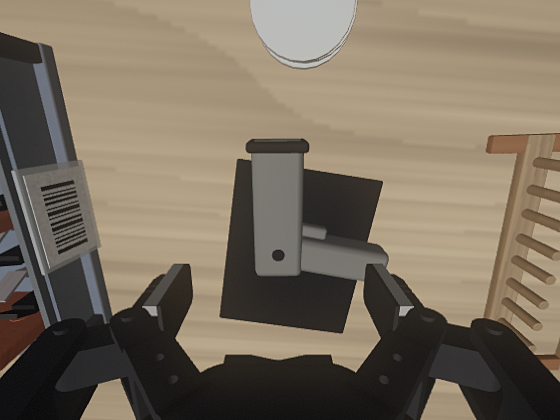

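The scanner is aligned with the tool (barrel (252–302, 150–275) upright in the picture), so I'll regrasp it.

Emit:
drive_tool:
  series: "0.022 0.006 0.3 -0.004 0.013 0.013 1;0.022 0.006 0.6 -0.004 0.013 0.013 1;0.022 0.006 0.85 -0.004 0.013 0.013 1;0.022 0.006 0.993 -0.004 0.013 0.013 1;0.022 0.006 0.993 -0.004 0.013 0.013 1;0.022 0.006 0.993 -0.004 0.013 0.013 1"

```text
time_s: 50.9
eef_pos: [524.2, -5.6, 20.1]
ee_rot: [0.001, 0.999, 0.033, 0.003]
force: [0.6, -0.4, 0.5]
grip_width: 0.999
```

Emit:
drive_tool:
  series: "0 0 0 0 0 0 0.8;0 0 0 0 0 0 0.7;0 0 0 0 0 0 0.6;0 0 0 0 0 0 0.4;0 0 0 0 0 0 0.2;0 0 0 0 0 0 0;0 0 0 0 0 0 0;0 0 0 0 0 0 0;0 0 0 0 0 0 0"
  newtons: 50

```text
time_s: 51.8
eef_pos: [527.4, -6.1, 23.5]
ee_rot: [0.002, 0.999, 0.032, 0.007]
force: [0.5, 1.3, 23.0]
grip_width: 0.003
```

Emit:
drive_tool:
  series: "0 0 -0.1 0 0 0 0;0 0 -0.2 0 0 0 0;0 0 -0.25 0 0 0 0;0 0 -0.25 0 0 0 0"

```text
time_s: 52.2
eef_pos: [527.3, -6.1, 54.3]
ee_rot: [0.002, 0.999, 0.032, 0.008]
force: [0.0, 0.2, 0.2]
grip_width: 0.003
```

```bash
python3 - <<'E'
from g import *
t,r=pose(); print(t,rel([468,11,t[2]],Rdown(-np.pi/2+.0425)))
E
```

```text
[527.25850492  -6.11309331  54.27356576] (array([-0.483, -0.174, -0.008]), array([ 0.009, -0.031,  0.045]))
```

The gripper shut on nothing. Raise and check where the scanner is.

Emit:
drive_tool:
  series: "0 0 -0.3 0 0 0 0;0 0 -0.8 0 0 0 0.5;0 0 -1 0 0 0 1;0 0 -1 0 0 0 1;0 0 -1 0 0 0 1"

```text
time_s: 52.7
eef_pos: [525.1, -5.6, 173.8]
ee_rot: [0.002, 0.999, 0.032, 0.008]
force: [-0.0, -0.0, -0.5]
grip_width: 0.684
```

Emit:
drive_tool:
  series: "-0.3 0 -0.6 0 0 0 1;-0.3 0 -0.6 0 0 0 1;-0.3 0 -0.6 0 0 0 1;-0.3 0 -0.6 0 0 0 1"

```text
time_s: 53.1
eef_pos: [487.7, -7.7, 243.8]
ee_rot: [0.002, 0.999, 0.032, 0.007]
force: [0.1, -0.1, -0.5]
grip_width: 0.998
```

```bash
python3 - <<'E'
from g import *
t,r=pose(); print(t)
p=eyes.capture('wrist'); V=np.array(p['view']); 
# camera pose in tool frame; re-use for re.png
o=-V[:3,:3].T@V[:3,3]; print('cam in tool',r.inv().apply(o-t).round(1))
for n in ['wrist','top','side']:
    q=p if n=='wrist' else eyes.capture(n)
    print(n,[(np.round(d['rect']).astype(int).tolist(),round(d['confidence'],2)) for d in nets.spot_in('scanner',q)[:3]])
    if n!='wrist': 
        for d in nets.spot_in('scanner',q)[:2]:
            l,tp,rr,b=d['rect']; print(unproj(q,[((l+rr)/2,(tp+b)/2)],24).round(0))
    else: P0=q
a=cv2.resize(P0['frame'],None,fx=1.4,fy=1.4,interpolation=cv2.INTER_CUBIC); cv2.imwrite('pics/look.png',a[...,::-1])
# re.png re-projection
r2=R.from_quat([.999,.036,-.003,-.001]); t2=np.array([519.5,-4.6,135.2])
M=V[:3,:3]@r.as_matrix(); V2=np.eye(4); V2[:3,:3]=M@r2.as_matrix().T; o2=t2+r2.apply(r.inv().apply(o-t)); V2[:3,3]=-V2[:3,:3]@o2
q=dict(P0); q['view']=V2
print('re.png',unproj(q,[(277,141),(277,275),(252,210),(302,210)],44).round(1).tolist())
print('re.png pad',unproj(q,[(238,159),(382,181),(342,332),(221,317)],4).round(1).tolist())
E
```

```text
[487.66319522  -7.66085952 243.78965141]
cam in tool [  74.7   -0.5 -163.6]
wrist [([235, 109, 353, 216], 0.92)]
top [([276, 228, 311, 241], 0.51), ([284, 133, 305, 158], 0.5), ([316, 136, 343, 164], 0.43)]
[[463. -34.  24.]]
[[783. -45.  24.]]
side [([247, 208, 285, 250], 0.8)]
[[508. -30.  24.]]
re.png [[576.2, 0.7, 44.0], [449.6, -8.3, 44.0], [513.9, 18.9, 44.0], [517.2, -26.1, 44.0]]
re.png pad [[553.1, 38.0, 4.0], [541.5, -108.3, 4.0], [355.3, -93.3, 4.0], [366.0, 52.3, 4.0]]
```

View pics/look.png

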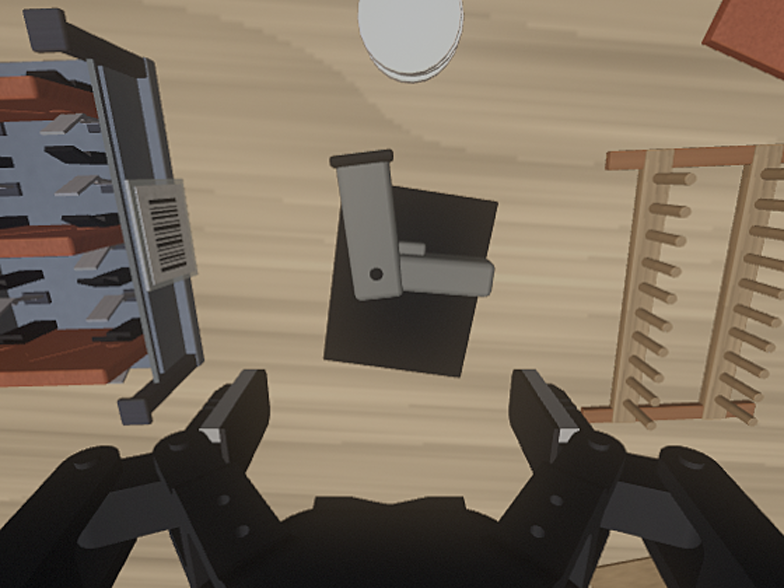

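The scanner is still flat on its side but turned, with the front cap at (362,157) and rear at (378,297). The fingers were about 5 mm too high and slid off. I've used my pictures, so from here I'll fit a model outline numerically and check it against these hand-read pixels.

```bash
cat > fit.py <<'E'
from g import *
from scipy.optimize import minimize
BOX=np.array([[x,y,z] for x in(-75,55) for y in(-22,22) for z in(0,40)],float)
HAN=np.array([[x,y,z] for x,y in[(-35,-23),(-69,-23),(-56,-110),(-90,-110)] for z in(4,36)],float)
def mask(p):
    h=cv2.cvtColor(p['frame'],cv2.COLOR_RGB2HSV); m=((h[...,1]<60)&(h[...,2]>75)&(h[...,2]<200)).astype(np.uint8)
    m[265:]=0; m=cv2.morphologyEx(m,cv2.MORPH_OPEN,np.ones((3,3)))
    n_,lab,st,ce=cv2.connectedComponentsWithStats(m)
    c=proj(p,[[480,-10,30]])[0]; k=[i for i in range(1,n_) if st[i,4]>600]
    i=min(k,key=lambda i:np.hypot(*(ce[i]-c))); print('comp',st[i]); return (lab==i).astype(np.uint8)
def sil(p,x,y,a):
    s=np.zeros(p['frame'].shape[:2],np.uint8); c,d=np.cos(a),np.sin(a)
    for B in(BOX,HAN):
        W=np.c_[x+c*B[:,0]-d*B[:,1],y+d*B[:,0]+c*B[:,1],B[:,2]+4]
        cv2.fillConvexPoly(s,cv2.convexHull(np.round(proj(p,W)*16).astype(np.int32)),1,shift=4)
    return s
def fit(p,g):
    m=mask(p); f=lambda v:-(lambda s:(s&m).sum()/((s|m).sum()))(sil(p,v[0],v[1],v[2]/50))
    r=minimize(f,[g[0],g[1],g[2]*50],method='Nelder-Mead',options=dict(initial_simplex=np.array([g[0],g[1],g[2]*50])+np.array([[0,0,0],[12,0,0],[0,12,0],[0,0,8]]),xatol=.1,fatol=1e-5))
    return r.x[0],r.x[1],r.x[2]/50,-r.fun
E
python3 - <<'E'
from fit import *
p=eyes.capture('wrist')
U=unproj(p,np.array([(362,152),(378,298),(346,220),(394,220)])/1.4,44); print(U.round(1).tolist())
d=U[0]-U[1]; y=np.arctan2(d[1],d[0]); print('hand yaw',y,np.hypot(*d[:2]),'origin',(U[0]+U[1])/2+10*d/np.linalg.norm(d))
print('fit',fit(p,(520,-5,.15)))
E
```

```text
[[576.4, 20.1, 44.0], [449.8, -0.6, 44.0], [519.2, 31.4, 44.0], [521.9, -10.5, 44.0]]
hand yaw 0.1622426946483008 128.21941920921307 origin [522.96456408  11.33428534  44.        ]
comp [ 240  116  113   99 4930]
fit (np.float64(516.7644554984902), np.float64(10.641707689897721), np.float64(0.1860641310647835), np.float64(0.8236965240641712))
```

```bash
python3 - <<'E'
from g import *
print(rel([521,11.5,130],Rdown(-np.pi/2+.17)))
E
```

```text
(array([ 0.27 , -0.146,  0.961]), array([ 0.01 , -0.029, -0.21 ]))
```

Emit:
drive_tool:
  series: "0.27 -0.146 0 0.01 -0.029 -0.21 1;0.27 -0.146 0.4 0.01 -0.029 -0.21 1;0.27 -0.146 0.8 0.01 -0.029 -0.21 1;0.27 -0.146 0.961 0.01 -0.029 -0.21 1;0.27 -0.146 0.961 0.01 -0.029 -0.21 1"

```text
time_s: 54.05
eef_pos: [519.5, 11.8, 127.3]
ee_rot: [-0.001, 0.996, 0.085, -0.003]
force: [0.3, -0.1, -0.1]
grip_width: 1.001
```

```bash
python3 - <<'E'
from fit import *
t,r=pose(); print(t)
p=eyes.capture('wrist'); m=mask(p)
# side edges of the barrel in rows ahead of the handle, at z=44
for v in range(145,225,10):
    u=np.where(m[v])[0]
    if len(u): print(v,u.min(),u.max(),unproj(p,[(u.min(),v),(u.max()+1,v)],44)[:,:2].round(1).tolist())
f=fit(p,(517,11,.17)); print(f); print(rel([521,11.5,30],Rdown(-np.pi/2+.17)))
E
```

```text
[519.48592323  11.82062297 127.299219  ]
comp [ 252  153  141  112 6732]
155 252 304 [[561.4, 41.3], [568.8, -1.9]]
165 252 303 [[553.2, 40.1], [560.6, -2.7]]
175 252 304 [[544.9, 38.9], [552.5, -5.2]]
185 253 303 [[536.5, 36.8], [543.9, -6.0]]
195 253 303 [[527.8, 35.6], [535.2, -7.7]]
205 254 303 [[519.1, 33.4], [526.4, -9.5]]
215 254 303 [[510.0, 32.1], [517.4, -11.3]]
comp [ 252  153  141  112 6732]
(np.float64(512.3835965396183), np.float64(10.243799907161545), np.float64(0.18685160976967155), np.float64(0.5933910584908995))
(array([0.003, 0.001, 0.83 ]), array([-0.001,  0.003,  0.   ]))
```

Emit:
drive_tool:
  series: "0.003 0 0.3 0 0 -0.02 1;0.003 0 0.6 0 0 -0.02 1;0.003 0 0.82 0 0 -0.02 1;0.003 0 0.82 0 0 -0.02 1;0.003 0 0.82 0 0 -0.02 1"

```text
time_s: 54.6
eef_pos: [522.2, 11.4, 33.1]
ee_rot: [0.0, 0.996, 0.09, 0.0]
force: [0.4, -0.0, 0.7]
grip_width: 0.995
```

```bash
python3 - <<'E'
from g import *
print(pose()[0],rel([521,11.8,11],Rdown(-np.pi/2+.18)))
E
```

```text
[522.18157813  11.39747917  33.1470373 ] (array([-0.009, -0.005,  0.185]), array([ 0.001, -0.002,  0.   ]))
```

Emit:
drive_tool:
  series: "-0.009 -0.005 0.1 0 0 0 1;-0.009 -0.005 0.18 0 0 0 1;-0.009 -0.005 0.19 0 0 0 1;-0.009 -0.005 0.19 0 0 0 1;-0.009 -0.005 0.19 0 0 0 1"

```text
time_s: 55.1
eef_pos: [521.3, 11.8, 10.6]
ee_rot: [0.0, 0.996, 0.09, 0.001]
force: [0.4, 0.4, -0.3]
grip_width: 0.998
```

Emit:
drive_tool:
  series: "0 0 0 0 0 0 0.8;0 0 0 0 0 0 0.7;0 0 0 0 0 0 0.6;0 0 0 0 0 0 0.5;0 0 0 0 0 0 0.5;0 0 0 0 0 0 0.4;0 0 0 0 0 0 0.4;0 0 0 0 0 0 0.4;0 0 0 0 0 0 0.4"
  newtons: 40

```text
time_s: 56.0
eef_pos: [521.4, 11.8, 11.0]
ee_rot: [0.0, 0.996, 0.09, 0.001]
force: [-1.7, 0.5, 5.5]
grip_width: 0.528
```

Emit:
drive_tool:
  series: "0 0 -0.1 0 0 0 0.3;0 0 -0.2 0 0 0 0.3;0 0 -0.25 0 0 0 0.3;0 0 -0.25 0 0 0 0.3"

```text
time_s: 56.4
eef_pos: [522.0, 11.7, 42.1]
ee_rot: [0.001, 0.996, 0.09, 0.002]
force: [-0.2, -0.4, -2.7]
grip_width: 0.526
```

```bash
python3 - <<'E'
from g import *
t,r=pose(); s=telemetry.sense(); print(t,s['grip_width'],s['force'],rel([471,12,t[2]],Rdown(-np.pi/2+.0425)))
E
```

```text
[521.97926473  11.65399487  42.13912354] 0.5256953544819559 [-0.16180926 -0.37793829 -2.71948545] (array([-0.417, -0.079, -0.002]), array([ 0.003, -0.008,  0.275]))
```

Emit:
drive_tool:
  series: "-0.1 -0.02 0 0 -0.008 0.07 0.3;-0.25 -0.05 0 0 -0.008 0.15 0.3;-0.417 -0.079 0 0 -0.008 0.275 0.3;-0.417 -0.079 0 0 -0.008 0.275 0.3;-0.417 -0.079 0 0 -0.008 0.275 0.3"

```text
time_s: 56.9
eef_pos: [471.4, 11.9, 42.0]
ee_rot: [0.001, 1.0, 0.022, 0.0]
force: [0.6, -0.7, -1.7]
grip_width: 0.52
```

Emit:
drive_tool:
  series: "0 0 0.06 0 0 0 0.3;0 0 0.12 0 0 0 0.3;0 0 0.18 0 0 0 0.3;0 0 0.22 0 0 0 0.3;0 0 0.24 0 0 0 0.3;0 0 0.24 0 0 0 0.3;0 0 0.24 0 0 0 0.3"

```text
time_s: 57.6
eef_pos: [471.5, 11.9, 13.4]
ee_rot: [0.001, 1.0, 0.022, 0.0]
force: [0.0, -0.8, -1.7]
grip_width: 0.524
```

Emit:
drive_tool:
  series: "0 0 0.01 0 0 0 0.3;0 0 0.02 0 0 0 0.3;0 0 0.026 0 0 0 0.3;0 0 0.026 0 0 0 0.3"

```text
time_s: 58.0
eef_pos: [471.7, 11.8, 11.0]
ee_rot: [0.001, 1.0, 0.022, 0.001]
force: [-3.5, 0.4, 7.9]
grip_width: 0.523
```

Emit:
drive_tool:
  series: "0 0 0 0 0 0 0.6;0 0 0 0 0 0 0.7;0 0 0 0 0 0 0.85;0 0 0 0 0 0 1;0 0 0 0 0 0 1;0 0 0 0 0 0 1"

```text
time_s: 58.6
eef_pos: [471.7, 11.8, 10.9]
ee_rot: [0.001, 1.0, 0.022, 0.001]
force: [-0.1, -0.5, 0.0]
grip_width: 1.0
```

Emit:
drive_tool:
  series: "0 0 -0.2 0 0 0 1;0 0 -0.5 0 0 0 1;0 0 -0.8 0 0 0 1;0 0 -1 0 0 0 1;0 0 -1 0 0 0 1"

```text
time_s: 59.1
eef_pos: [473.1, 11.7, 133.9]
ee_rot: [0.002, 1.0, 0.022, 0.004]
force: [0.5, -0.1, -0.7]
grip_width: 1.002
```

Emit:
drive_tool:
  series: "0 0 -0.9 0 0 0 1;0 0 -0.9 0 0 0 1;0 0 -0.9 0 0 0 1;0 0 -0.9 0 0 0 1;0 0 -0.9 0 0 0 1;0 0 -0.9 0 0 0 1"

```text
time_s: 59.7
eef_pos: [471.6, 12.2, 239.9]
ee_rot: [0.001, 1.0, 0.022, 0.002]
force: [-0.3, -0.6, 0.4]
grip_width: 0.999
```

```bash
cat > chk.py <<'E'
from fit import *
t,r=pose(); print(t)
p=eyes.capture('wrist'); print('fit',fit(p,(468,11,.04)))
m=mask(p); vs=np.where(m.any(1))[0]
for v in list(range(vs.min()+8,vs.min()+55,12)):
    u=np.where(m[v])[0]; print(v,u.min(),u.max(),unproj(p,[(u.min(),v),(u.max()+1,v)],44)[:,:2].round(1).tolist())
print('rows',vs.min(),vs.max(),unproj(p,[(280,vs.min()),(280,vs.max())],44)[:,:2].round(1).tolist())
print([np.round(d['rect']).tolist() for d in nets.spot_in('scanner',p)[:1]],[np.round(d['rect']).tolist() for d in nets.spot_in('pad',p)[:1]])
q=eyes.capture('side'); print('tiles side',[(np.round(d['rect']).astype(int).tolist(),round(d['confidence'],2)) for d in nets.spot_in('tile1',q)])
E
python3 chk.py
```

```text
[471.63257871  12.15715713 239.94253291]
comp [ 259  146  101   98 4641]
fit (np.float64(466.67130616751757), np.float64(12.825837826671886), np.float64(0.03885506896175034), np.float64(0.7954311233253177))
comp [ 259  146  101   98 4641]
154 259 295 [[506.4, 36.1], [508.3, -8.4]]
166 259 295 [[492.0, 35.8], [493.9, -9.3]]
178 260 294 [[477.2, 34.2], [479.1, -8.9]]
190 260 294 [[462.1, 33.8], [464.0, -9.9]]
rows 146 243 [[516.9, 11.3], [391.7, 5.6]]
[[258.0, 136.0, 362.0, 247.0]] [[245.0, 115.0, 375.0, 261.0]]
tiles side [([355, 322, 416, 357], 0.92), ([194, 148, 214, 185], 0.63), ([221, 141, 239, 174], 0.62), ([260, 146, 265, 169], 0.54)]
```

Emit:
drive_tool:
  series: "-0.3 0 -0.3 0 0 0 1;-0.3 0 -0.3 0 0 0 1;-0.3 0 -0.3 0 0 0 1;-0.3 0 -0.3 0 0 0 1;-0.3 0 -0.3 0 0 0 1;-0.3 0 -0.3 0 0 0 1;-0.3 0 -0.3 0 0 0 1;-0.3 0 -0.3 0 0 0 1;-0.3 0 -0.3 0 0 0 1;-0.3 0 -0.3 0 0 0 1"

```text
time_s: 60.95
eef_pos: [436.0, 10.6, 277.1]
ee_rot: [0.001, 1.0, 0.022, 0.003]
force: [-0.0, 0.3, 0.5]
grip_width: 1.002
```

```bash
python3 - <<'E'
from fit import *
t,r=pose(); p=eyes.capture('wrist'); print(t,'fit',fit(p,(468,11,.04)))
P=unproj(p,[ (0,0)],4)
# tile-top heights: terracotta pixels predicted at home pose, side camera
q=eyes.capture('side'); h=cv2.cvtColor(q['frame'],cv2.COLOR_RGB2HSV); red=((h[...,0]<10)|(h[...,0]>172))&(h[...,1]>120)
c,s=np.cos(a),np.sin(a)
for sx in(-104,0,104):
    for z in (105,112,118,124):
        W=[[C[0]+c*(sx)-s*y,C[1]+s*(sx)+c*y,z] for y in np.linspace(-65,65,27)]
        u=np.round(proj(q,W)).astype(int); print(sx,z,red[u[:,1],u[:,0]].mean().round(2))
E
```

```text
comp [ 260  115   94   96 4352]
[436.00927356  10.59858033 277.126189  ] fit (np.float64(472.72516501731434), np.float64(13.167992954475633), np.float64(0.03997996431968474), np.float64(0.8271199536411049))
-104 105 1.0
-104 112 1.0
-104 118 0.96
-104 124 0.78
0 105 1.0
0 112 0.89
0 118 0.81
0 124 0.67
104 105 1.0
104 112 1.0
104 118 1.0
104 124 0.56
```

```bash
python3 -c "
from rig import ctrl,telemetry
print(telemetry.sense()['time_s'],ctrl.finish_job())"
```

```text
the job is handed in; nothing more can be done
61.05 None
```

The job is handed in at 61 s. All three tiles present are in the transit rack, in slots -104, 0 and +104 mm. The purple look-alike and the square sample were not touched.

- **Tiles:** each was pressed until it met the floor within 0.5 mm of the expected height, with 23 to 59 N on the wrist. A side picture showed all three level. A later pixel check of their top heights was too coarse to tell anything, so being home rests on the contact heights.
- **Scan:** the scanner was held 101 mm from the label for about 2 s. By the arm's kinematics the beam was about 1 mm off the middle and 0.1° off square. I had no direct confirmation that it read the label.
- **Scanner lay-down:** after I first laid it down, the scanner shifted about 5 cm and its front hung off the pad; this looked like the announced knock. My first regrasp was about 5 mm too high and slid off, turning it slightly. The second worked, and I laid it back on its side near the pad's middle.
- **Final position:** two last outline fits put the scanner's origin at about (467–473, 13) mm, against a goal of (472, 12) mm. The network's box for it lay inside the pad's. My pictures were used up by then, so this was checked by numbers only.
- **Other things on the bench:** I kept clear of them and saw none displaced in the later pictures, but I made no separate check of each.

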